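Check a carving blank with the wood moisture meter

ROBOT

A 6-joint arm with a two-finger parallel gripper is mounted at the origin on the work surface. World frame = base frame: x ahead of the robot, y to its left, z up, the work surface at z = 0. Lengths are in m, angles in rad, forces in N, time in s.
With the tool pointing down it reaches from about 0.3 to 0.775 m from the base axis. Payload 14.6 kg.
Tool frame: the origin (TCP) lies at the very end of the fingers, on their centre line; the grasp point (between the pads) lies 19 mm behind it; x points along the fingers, z is the direction in which the jaws open and shut, and the axes are right-handed (so a half turn about x gives the same grasp; the last joint's range is limited). The gripper opens to 94 mm and grips with 3 to 60 N. Pads are 16 mm wide; open, the fingers measure 119 mm over their backs; the gripper's body (75 mm by 177 mm) begins 78 mm behind the grasp point.
Start: joints at [1.159, 0.3, 1.521, -0, 1.321, -0.067], TCP at [0.186, 0.518, 0.176] pointing down, gripper open.
Joint ranges: [-3.03, 3.03], [-0.79, 2.21], [0.23, 2.52], [-1.04, 4.18], [0, 3.07], [-2.55, 2.55]. Speed limits (rad/s): [2.22, 2.22, 2.57, 3.14, 3.14, 3.14].

INTERFACE

Orientations are given as [roll, pitch, yaw] about the fixed x, y, z axes, in that order (R = Rz(yaw) Ry(pitch) Rx(roll)).
In Python, from station import ctrl gives the robot as it stands. The module is installed in compiled form; this text tells all that it offers.
- The arm moves only by the tool servo_tool, never from a script. Its argument "motion" is one flat list of numbers, 4 for each row, row after row: the shift along the tool's x, y, z in mm, then the turn about the tool's x in degrees. In form: [dx, dy, dz, roll, dx, dy, dz, roll, ...]. A call has 1 to 20 rows; each row is the pose to reach, as a shift and turn from the pose commanded when the call began, along the tool's axes at that moment; what a row does not reach only later rows make up. A row lasts 1/8 s, in which the tool goes at most 62.5 mm and 10.7 degrees, less where a joint would pass 70% of its speed; a pose out of reach is approached as far as the arm can. A call with a gripper value outside its range is refused whole. "gripper" is the opening, from 0 (shut) to 1 (fully open), set as the call begins (left out, the last holds). The fingers move at their own pace and stop on an object; "force" is the grip in N (left out, the last holds). Time passes only in rows, so rows that repeat a pose let the fingers close. It gives the time, the measured TCP pose, the force and the opening at its end, in the units of the state.
- ctrl.get_obs(): the state, without advancing time (a new reading comes with each control period).
- ctrl.camera(name): name is "scene" or "top"; returns a dict with "color" (384x512x3 uint8, red, green, blue), "z_map" (384x512 float32, m along the optical axis (not along the pixel's ray), 0 where there is no reading), "fx", "fy", "cx", "cy" (pixels), "rvec" (rotation vector, rad) and "tvec" (3), from world to camera coordinates, as OpenCV has them. Camera axes: x right, y down, z forward; pixel columns grow to the right and rows downward; lengths in m; the calibration is good to about 2 mm. A picture is of the moment at which its call begins.
- ctrl.hand_in(): hands the job in, once; it reports no verdict.
The state is a dict: "time_s": time; "qpos": joint angles; "joint_vel": joint speeds; "tau": joint torques, N m; "ee_pos": TCP position; "eef_rot": TCP orientation; "force": force on the tool from outside, world axes, zero at the start; "moment": the same for the moment, N m; "grip_width": finger opening in m.
Only numpy, scipy, OpenCV 4.12 (cv2) and the standard library are available. Lean on these libraries where they do the work, as an engineer would, in place of code of your own. Each camera call takes 0.05 s, during which the arm holds its last target.

TASK

With the moisture meter still parked in its block, slide the selector on its top fully to the hardwood stop, then lift the meter out and set its two pins on the pencilled spot of the sloping panel: one each side of the cross tick, both on the long pencil line, the meter square to the panel's face. Press lightly, so that the sprung pins go in about half of their travel, and finish while still holding the meter there, steady, for the reading: do not let go. Leave the bottles, the brush pot and the small tile where they are, and never push hard on the panel.

Things in the scene. Friction and masses are not known exactly. Their poses are not given: they have to be found in the camera images.
- meter: Loose wood moisture meter, 0.3 kg, upright, nose down in its block. Grey body 32 (x) x 64 (y) x 95 mm (z), black nose 26 x 50 x 38 mm below, two pins below that. Origin: centre of the grey body's underside, which rests on the block; +z up, top face at z +95 mm, nose end -38, pin tips -52. Display on the -x face; steel strap lug out of the -y side. Grip across x, 25 to 45 mm below the top face.
- group (a joint): Wood-group selector on the meter's top face: metres travelled along the meter's +y, 0 = softwood stop (lug side), 0.028 = hardwood stop (the side away from the lug, beside three small white ribs). Starts anywhere in the first 12 mm, stays where it is left, needs about 1 N to move.
- selector_top (a point): Centre of the top of the selector's black grip, which is a block 14 (x) x 12 (y) x 12 mm high, its foot 0.5 mm above the meter's top face; it moves along the meter's y from -14 to +14 mm off the middle. Axes as the meter's. It can be pinched across x from above or pushed along y.
- pins (a joint): How far the sprung pins are pushed up into the nose, in metres: 0 = fully out, 0.010 = on their stop. Both pins move together; the spring gives 1.2 N at first movement plus 0.6 N per mm (about 4 N at half travel, 7 N at the stop).
- pin_mid (a point): Point midway between the two pin tips; the pins are 24 mm apart, at +-12 mm along the meter's y, 4 mm thick, standing 14 mm out of the nose when free. Moves with the pins; axes as the meter's.
- block: Fixed wooden parking block 110 (x) x 120 (y) x 60 mm high with a through pocket 28 x 52 mm (1 mm clearance round the nose). Origin under its centre, top at z = 60 mm. The meter must rise 55 mm to clear it.
- stand: Fixed base plank of the tilting easel, 250 (x) x 200 (y) x 18 mm, origin under its centre. The sloping panel faces its -x side, its low edge at -x; slotted steel stays with wing nuts rise beside the board (outside y = +-103 mm) to 150 mm above the table.
- easel (a joint): Slope of the easel board and panel in radians above level (0.26 to 0.45 at the start), clamped stiff by the wing nuts.
- spot (a point): Pencilled spot on the panel (186 x 150 x 22 mm): a ring 26 mm across with a short cross tick at its centre, on a pencil line across the panel's whole width. Origin at the tick, on the face. +z square out of the face, +x up the slope, y along the line. Meter z goes along this z, its pins along y (either way round). Dark brown round patches are knots, not the spot.
- glue_bottle: Bystander: white bottle with a blue cap, 64 mm across, 200 mm tall, origin under its centre.
- paint_bottle: Bystander: black bottle with a white cap, 44 mm across, 130 mm tall, origin under its centre.
- brush_pot: Bystander: square red pot 75 x 75 x 85 mm with brushes standing up to 180 mm, origin under its centre.
- tile: Bystander: small wooden sample tile 75 x 62 x 20 mm lying flat, origin under its centre.
There are look-alikes about, which are no part of the job. Of the things that look like the meter, the middle-sized one is meant.

How it is judged:
By the outcome, as a careful person would: the job done as asked, in the order asked, and still so for the second after the job is handed in, while the arm keeps its last pose, push and grip.
It also fails if it takes over 58 s, if anything falls off the work surface, if the arm or the gripper's body presses on something with over 40 N, if the wrist force passes 120 N, or if a joint passes its speed limit or range.

## Working session

There is one attempt and no reset: what is moved stays moved. The work goes in short steps, Python scripts to look and compute and a tool call to move; the robot and the scene stay as the last step left them, time stands still between calls to the robot, and variables do not carry over. Pictures are saved under pics/ and viewed, and the job is handed in when it is done.

Besides the shell and the picture viewer there is one more tool, called after ">>>" as name(argument=value, ...) on one line, values as JSON. servo_tool: Moves the arm, as the interface text tells. Its arguments: {"type":"object","properties":{"motion":{"type":"array","items":{"type":"number"}},"gripper":{"type":"number"},"force":{"type":"number"}},"required":["motion"]}

```bash
mkdir -p pics; cat > h.py <<'E'
import numpy as np, cv2, pickle
from scipy.spatial.transform import Rotation as Ro
def take(n,tag):
    from station import ctrl
    c=ctrl.camera(n); pickle.dump(c,open(f'{tag}_{n}.pkl','wb')); 
    cv2.imwrite(f'pics/{tag}_{n}.png',cv2.resize(c['color'][:,:,::-1],(800,600),interpolation=cv2.INTER_CUBIC)); return c
def load(n,tag): return pickle.load(open(f'{tag}_{n}.pkl','rb'))
def RT(c): return cv2.Rodrigues(np.array(c['rvec'],float))[0],np.array(c['tvec'],float).reshape(3)
def ray(c,u,v):
    R,t=RT(c); d=np.array([(u-c['cx'])/c['fx'],(v-c['cy'])/c['fy'],1.]); return -R.T@t,R.T@d
def onz(c,u,v,z):
    o,d=ray(c,u,v); return o+d*(z-o[2])/d[2]
def cloud(c):
    R,t=RT(c); H,W=c['z_map'].shape; u,v=np.meshgrid(np.arange(W),np.arange(H)); z=c['z_map']
    P=np.stack([(u-c['cx'])/c['fx']*z,(v-c['cy'])/c['fy']*z,z],-1); return (P-t)@R
def proj(c,P):
    R,t=RT(c); q=R@np.asarray(P,float)+t; return np.array([c['fx']*q[0]/q[2]+c['cx'],c['fy']*q[1]/q[2]+c['cy']])
def crop(c,u0,v0,u1,v1,s,f):
    cv2.imwrite(f,cv2.resize(c['color'][v0:v1,u0:u1,::-1],None,fx=s,fy=s,interpolation=cv2.INTER_CUBIC))
E
python3 - <<'E'
from h import *
from station import ctrl
for n in('scene','top'):
    c=take(n,'a'); R,t=RT(c); print(n,c['fx'],c['cx'],-R.T@t,R.round(3))
print(ctrl.get_obs())
E
```

```text
scene 455.56461698091545 258.92382828213783 [0.68937762 1.03731446 1.09528003] [[-0.99   0.143 -0.001]
 [ 0.098  0.676 -0.73 ]
 [-0.104 -0.723 -0.683]]
top 387.228992933103 260.995877288134 [ 0.43793435 -0.00278213  1.53360874] [[ 0.021 -1.     0.004]
 [-0.996 -0.021 -0.085]
 [ 0.085 -0.003 -0.996]]
{'time_s': 0.1, 'qpos': array([ 1.15941993e+00,  3.00430960e-01,  1.52150395e+00, -1.59697144e-05,
        1.32069988e+00, -6.66060265e-02]), 'joint_vel': array([-0.00257867, -0.00146785, -0.00267289, -0.00216909, -0.00064761,
        0.00148481]), 'tau': array([ 1.12407946e-03, -5.32641363e+01, -3.53281510e+01,  7.09531526e-02,
        2.35219148e-02, -4.41467603e-05]), 'ee_pos': array([0.18579484, 0.51739044, 0.17514099]), 'eef_rot': array([ 3.08982889,  1.56975408, -1.9673265 ]), 'force': array([-0.7935592 , -1.30717505,  0.83763717]), 'moment': array([ 0.01739628,  0.01293235, -0.00016443]), 'grip_width': 0.0941921160473604}
```

View pics/a_scene.png

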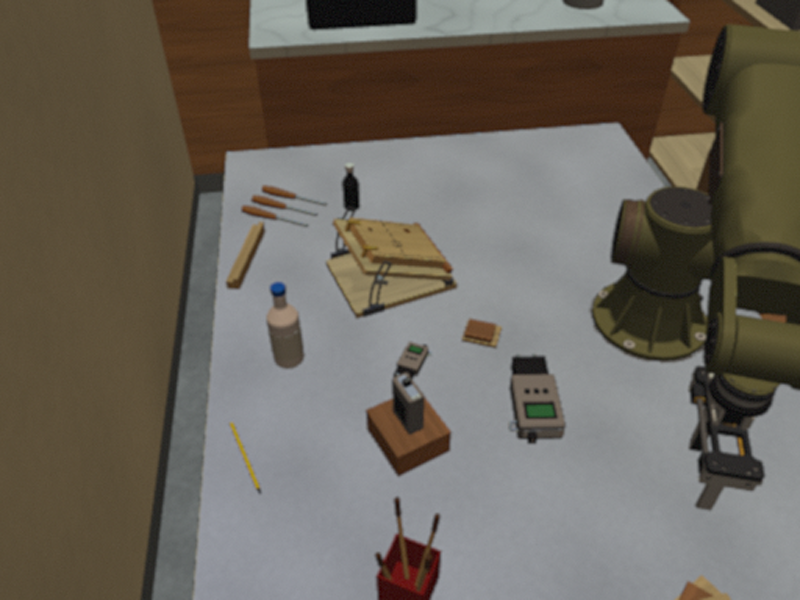

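View pics/a_top.png

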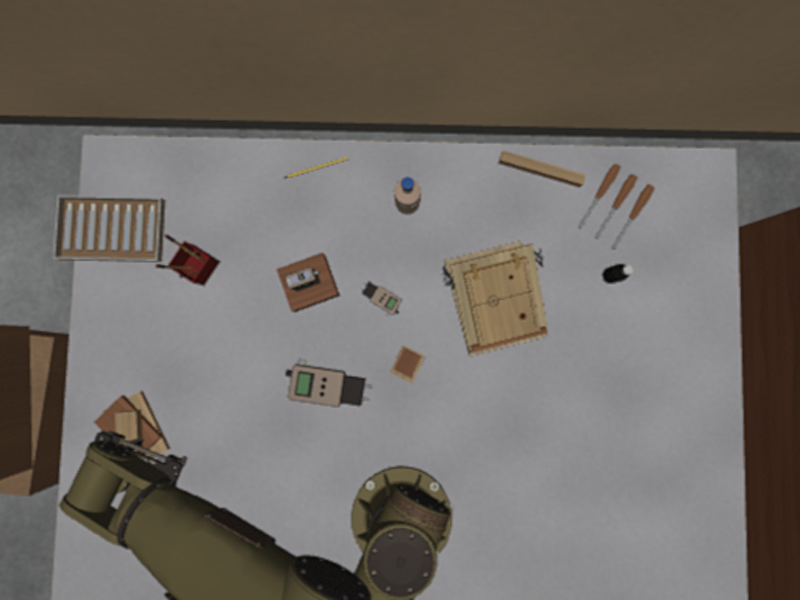

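Meter-like things in the top view (800x600): a large one lying at (325,385), a small one lying at (382,297), and one standing in the block at (302,278). The parked one is the middle-sized one and the only one nose down in a block. I'll confirm it in a crop.

```bash
python3 - <<'E'
from h import *
t=load('top','a'); s=load('scene','a')
a=cv2.resize(t['color'][155:205,170:225,::-1],(440,400),interpolation=cv2.INTER_CUBIC)
b=cv2.resize(s['color'][230:305,228:292,::-1],(341,400),interpolation=cv2.INTER_CUBIC)
cv2.imwrite('pics/m1.png',np.hstack([a,b]))
a=cv2.resize(t['color'][150:232,280:356,::-1],(371,400),interpolation=cv2.INTER_CUBIC)
b=cv2.resize(s['color'][132:205,205:295,::-1],(429,348),interpolation=cv2.INTER_CUBIC)
b=np.vstack([b,np.zeros((52,429,3),np.uint8)])
cv2.imwrite('pics/m2.png',np.hstack([a,b]))
E
```

```text
(no output)
```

View pics/m1.png

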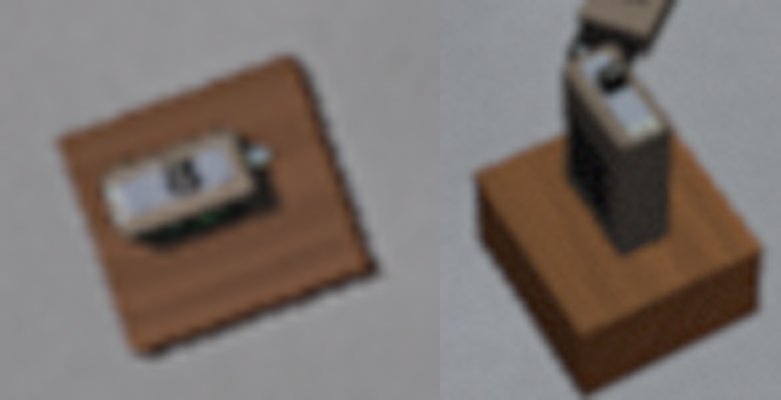

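View pics/m2.png

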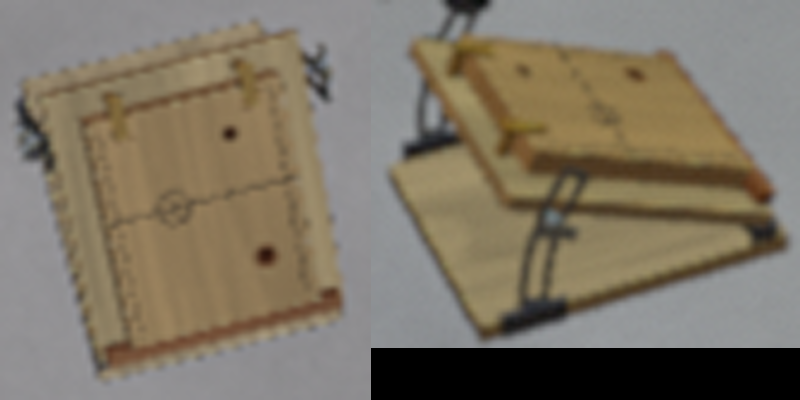

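```bash
cat > meas.py <<'E'
from h import *
for n in('top','scene'):
    c=load(n,'a'); P=cloud(c); C=c['color'].astype(int); hsv=cv2.cvtColor(c['color'],cv2.COLOR_RGB2HSV)
    print('==',n)
    z=P[...,2]
    # table bias
    reg=np.zeros(z.shape,bool)
    if n=='top': reg[150:215,165:235]=1
    else: reg[225:305,225:300]=1
    ok=c['z_map']>0
    m=reg&ok&(abs(z-.155)<.012); 
    print('toppts',m.sum(),np.median(z[m]) if m.any() else None)
    mm=m.astype(np.uint8); k,l,st,ce=cv2.connectedComponentsWithStats(mm); 
    for i in range(1,k):
        if st[i,4]>20:
            vs,us=np.where(l==i); q=np.array([onz(c,u,v,.155)[:2] for u,v in zip(us,vs)],np.float32)
            r=cv2.minAreaRect(q); print('metertop',st[i],q.mean(0),r)
    m=reg&ok&(abs(z-.06)<.012)
    vs,us=np.where(m); q=np.array([onz(c,u,v,.06)[:2] for u,v in zip(us,vs)],np.float32)
    print('block',len(q),cv2.minAreaRect(q),np.median(z[m]))
    m=reg&ok&(z<.01); print('table z',np.median(z[m]))
E
python3 meas.py
```

```text
== top
toppts 161 0.15490412441553103
metertop [182 171  21  14 161] [0.56999564 0.24236535] ((0.5704395771026611, 0.23856164515018463), (0.034495215862989426, 0.07203256338834763), 21.440080642700195)
block 692 ((0.5700274705886841, 0.24309276044368744), (0.11107613891363144, 0.12116053700447083), 21.468507766723633) 0.05949229352179954
table z -0.00034518854785754076
== scene
toppts 244 0.15324573758672422
metertop [250 238  21  21 244] [0.57422197 0.25371608] ((0.57548987865448, 0.2504570186138153), (0.03429090604186058, 0.07479579001665115), 22.861011505126953)
block 1022 ((0.5727623701095581, 0.2526821494102478), (0.11378660053014755, 0.1278221756219864), 20.94344139099121) 0.058024366318481416
table z -0.0015463632793083159
```

```bash
python3 - <<'E'
from h import *
s=load('scene','a'); t=load('top','a')
P=cloud(s); z=P[...,2]
reg=np.zeros(z.shape,bool); reg[225:305,225:300]=1
for zc in(.058,.1535):
    m=reg&(abs(z-zc)<.004)
    mm=m.astype(np.uint8); mm=cv2.morphologyEx(mm,cv2.MORPH_OPEN,np.ones((2,2),np.uint8))
    q=P[mm>0][:,:2].astype(np.float32); print(zc,len(q),q.mean(0),cv2.minAreaRect(q))
# predicted outlines from top-derived pose, on scene
def dr(c,cx,cy,th,dx,dy,z,im,u0,v0,S,col):
    x=np.array([np.cos(th),np.sin(th)]);y=np.array([-x[1],x[0]])
    pts=[]
    for a,b in((-1,-1),(1,-1),(1,1),(-1,1)):
        p=np.array([cx,cy])+a*dx*x+b*dy*y; pts.append(((proj(c,[*p,z])-[u0,v0]+.5)*S))
    cv2.polylines(im,[np.int32(pts)],True,col,1)
o=[]
for c,(u0,v0,u1,v1) in((t,(170,155,225,205)),(s,(228,230,292,305))):
    S=7; im=cv2.resize(c['color'][v0:v1,u0:u1,::-1],None,fx=S,fy=S,interpolation=cv2.INTER_CUBIC)
    for z,dx,dy,col in((.06,.055,.06,(0,255,0)),(.155,.016,.032,(255,0,0))): dr(c,.5700,.2430,np.radians(21.5),dx,dy,z,im,u0,v0,S,col)
    o.append(cv2.copyMakeBorder(im,0,525-im.shape[0],0,0,cv2.BORDER_CONSTANT)[:525])
im=np.hstack(o); print(im.shape); cv2.imwrite('pics/ov.png',im[:,:833] if im.shape[1]<=800 else cv2.resize(im,(800,int(im.shape[0]*800/im.shape[1]))))
E
```

```text
0.058 826 [0.5759482  0.27160063] ((0.5868518352508545, 0.6027969717979431), (0.8795071840286255, 0.15406206250190735), 86.6593246459961)
0.1535 170 [0.57236177 0.26373994] ((0.6316794157028198, 0.582464873790741), (0.9154753088951111, 0.05266401916742325), 79.47818756103516)
(525, 833, 3)
```

View pics/ov.png

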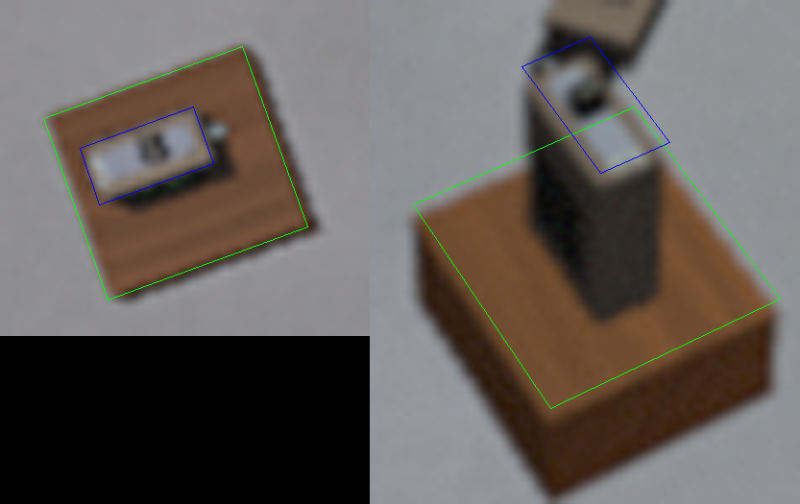

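```bash
python3 - <<'E'
from h import *
t=load('top','a'); s=load('scene','a')
a=cv2.resize(t['color'][225:265,178:240,::-1],(620,400),interpolation=cv2.INTER_CUBIC)
b=cv2.resize(t['color'][168:192,178:212,::-1],(510,360),interpolation=cv2.INTER_CUBIC)
c=cv2.resize(s['color'][222:288,315:370,::-1],(458,550),interpolation=cv2.INTER_CUBIC)
cv2.imwrite('pics/l1.png',a);cv2.imwrite('pics/l2.png',b);cv2.imwrite('pics/l3.png',c)
P=cloud(t)
print((P[168:190,183:212,2]*1000).astype(int))
E
```

```text
[[   0    0   -1    1   57   61   57   58   64   58   59   61   60   59
    56   57   58   62   54   63   64   56   57   57   56   48    1   -1
    -5]
 [   5    4   58   56   57   59   56   63   63   64   58   58   59   64
    61   68   55   65   61   63   58   60   59   56   56   62   24    0
    -2]
 [  62   62   59   56   56   62   58   64   69   59   59   53   59   63
    59   62   53   57   55   61   55   57   58   58   59   62   32    1
     1]
 [  59   60   60   58   57   62   58   57   64   56   59   63   59   61
   153  152   62   60   61   55   59   57   64   60   64   56   52   16
    -1]
 [  60   58   60   59   58   64   57   63   59   58   63  146  146  150
   159  152  141   58   53   58   57   52   56   62   59   60   56   26
     0]
 [  58   62   56   55   55   63   64   53   56  155  155  149  157  154
   157  153  156  119   59   62   59   57   58   57   63   61   57   40
    -1]
 [  63   59   60   59   58   59  154  155  153  154  145  153  153  151
   155  158  152  153  147  151  137   53   59   58   54   65   56   59
    11]
 [  61   57   57  154  151  158  154
[... 1544 characters left out ...]
4   59   59
    60   53   60   56   54   63   62   56   63   62   59   60   62   62
    57]
 [  64   54   60   59   59   56   78   71   57   58   63   59   54   59
    66   60   60   63   60   56   64   57   56   52   62   58   60   61
    55]
 [  58   61   66   58   58   53   59   63   61   53   62   60   58   57
    59   62   58   57   57   58   57   62   55   59   63   59   59   58
    63]
 [  56   57   56   60   62   54   56   58   57   59   59   56   58   58
    57   59   54   57   56   56   67   63   60   62   62   56   63   63
    57]
 [  58   60   54   57   50   55   56   58   55   60   54   59   60   60
    56   56   55   58   60   65   64   63   50   64   60   61   60   62
    55]]
```

View pics/l1.png

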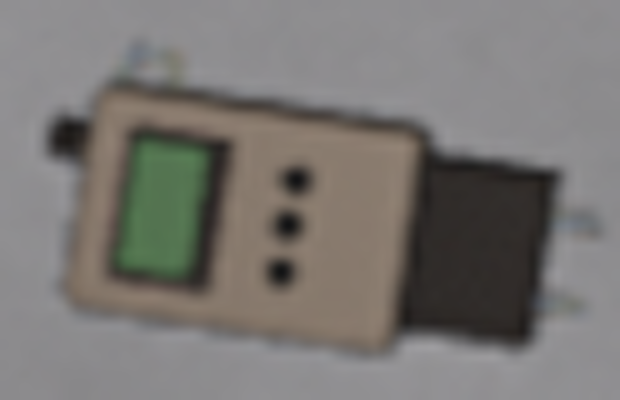

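View pics/l2.png

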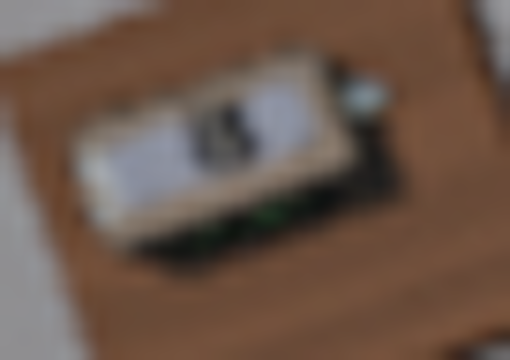

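View pics/l3.png

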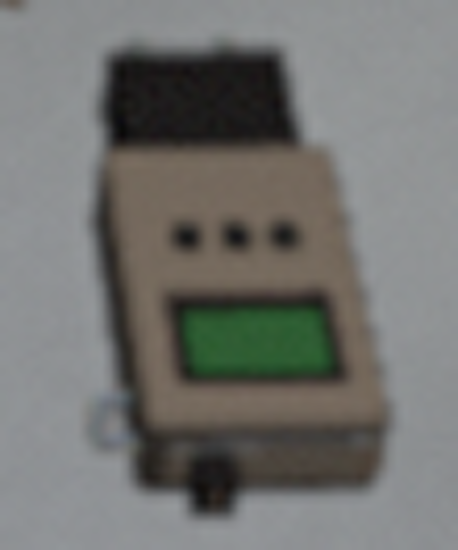

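The crop confirms it: the parked one (32x64 top face, ~155 mm high, display towards -x, lug to the upper right, ribs at the left end) is the meter. In the top view, the panel's tick is at about (492,300). I'll compute the move to the selector.

```bash
cat >> h.py <<'E'
def pose():
    from station import ctrl
    o=ctrl.get_obs(); return np.array(o['ee_pos']),Ro.from_euler('xyz',o['eef_rot']).as_matrix(),o
def shift(target,zdir=None):
    p,R,o=pose(); d=R.T@(np.array(target)-p)*1000
    r=None
    if zdir is not None:
        z=np.array([*zdir,0.])if len(zdir)==2 else np.array(zdir)
        l=R.T@z; r=np.degrees(np.arctan2(-l[1],l[2]))  # roll about x moving z toward l
        r=(r+90)%180-90
    print('tool',p.round(4),'axes x',R[:,0].round(3),'y',R[:,1].round(3),'z',R[:,2].round(3)); print('shift mm',d.round(1),'roll',r)
TH=np.radians(21.5); MX=np.array([np.cos(TH),np.sin(TH)]); MY=np.array([-MX[1],MX[0]]); MC=np.array([.5695,.2425])
def mp(x,y,z): return [*(MC+x*MX+y*MY),z]
E
python3 - <<'E'
from h import *
shift(mp(0,-.036,.30),MX)
shift(mp(0,-.036,.16),MX)
# panel
t=load('top','a'); P=cloud(t)
for n in('top','scene'):
    c=load(n,'a'); P=cloud(c)
    m=np.zeros(P.shape[:2],bool)
    if n=='top': poly=[(303,178),(340,170),(349,205),(309,218)]
    else: poly=[(238,145),(265,143),(280,168),(243,168)]
    mm=np.zeros(m.shape,np.uint8); cv2.fillPoly(mm,[np.int32(poly)],1)
    q=P[(mm>0)&(c['z_map']>0)]; q=q[(q[:,2]>.02)&(q[:,2]<.3)]
    for _ in range(4):
        A=np.c_[q[:,:2],np.ones(len(q))]; k=np.linalg.lstsq(A,q[:,2],rcond=None)[0]; r=q[:,2]-A@k; q=q[abs(r)<2.5*r.std()]
    nn=np.array([-k[0],-k[1],1]);nn/=np.linalg.norm(nn); print(n,len(q),k,'normal',nn,'slope',np.arccos(nn[2]),'az upslope',np.degrees(np.arctan2(k[1],k[0])),r.std())
E
```

```text
tool [0.1858 0.5174 0.1751] axes x [-0.    -0.001 -1.   ] y [-0.941  0.338  0.   ] z [ 0.338  0.941 -0.001]
shift mm [-124.7 -477.8 -156.2] roll 48.74635523604269
tool [0.1858 0.5174 0.1751] axes x [-0.    -0.001 -1.   ] y [-0.941  0.338  0.   ] z [ 0.338  0.941 -0.001]
shift mm [  15.3 -477.8 -156.1] roll 48.74635523604269
top 1411 [ 0.41100518  0.11675469 -0.08120144] normal [-0.37795167 -0.10736514  0.91957885] slope 0.40378907864808344 az upslope 15.858315099655366 0.002932218990198795
scene 733 [ 0.41950526  0.10940826 -0.09152288] normal [-0.38489073 -0.10038068  0.91748725] slope 0.4090797704633043 az upslope 14.617306810185763 0.0022012567513085726
```

>>> servo_tool(motion=[-60, 0, 0, 0, -125, 0, 0, 0, -125, -58, -19, 8, -125, -116, -38, 16, -125, -174, -57, 24, -125, -232, -76, 32, -125, -290, -95, 40, -125, -348, -114, 48, -125, -406, -133, 48.7, -125, -450, -147, 48.7, -125, -478, -156, 48.7, -125, -478, -156, 48.7, -125, -478, -156, 48.7], gripper=0, force=20)

```text
time_s: 1.72
ee_pos: [0.5825, 0.2098, 0.3005]
eef_rot: [2.658, 1.57, 3.035]
force: [0.2, -0.2, 0.6]
grip_width: 0.0002
```

```bash
python3 - <<'E'
from h import *
shift(mp(0,-.036,.16),MX)
c=take('scene','b'); t=take('top','b'); p,R,o=pose(); print(o['qpos'],o['force'],o['grip_width'],o['time_s'])
for n,c,(u0,v0,u1,v1) in(('top',t,(160,140,230,210)),('scene',c,(215,200,295,300))):
    S=6; im=cv2.resize(c['color'][v0:v1,u0:u1,::-1],None,fx=S,fy=S,interpolation=cv2.INTER_CUBIC)
    q=(proj(c,p)-[u0,v0]+.5)*S; cv2.drawMarker(im,tuple(np.int32(q)),(0,255,255),cv2.MARKER_CROSS,15,1)
    cv2.imwrite(f'pics/b_{n}_c.png',im)
E
```

```text
tool [0.5825 0.2098 0.3005] axes x [-0.  0. -1.] y [-0.368  0.93   0.   ] z [ 0.93   0.368 -0.   ]
shift mm [140.5  -0.8  -0. ] roll 0.06654701106604932
[ 2.87081860e-01  4.08885851e-01  1.09106078e+00  6.80341942e-05
  1.64148382e+00 -9.01122526e-02] [-0.17214411  0.7986457  -0.86728094] 0.0005817767545287287 1.825
```

View pics/b_scene_c.png

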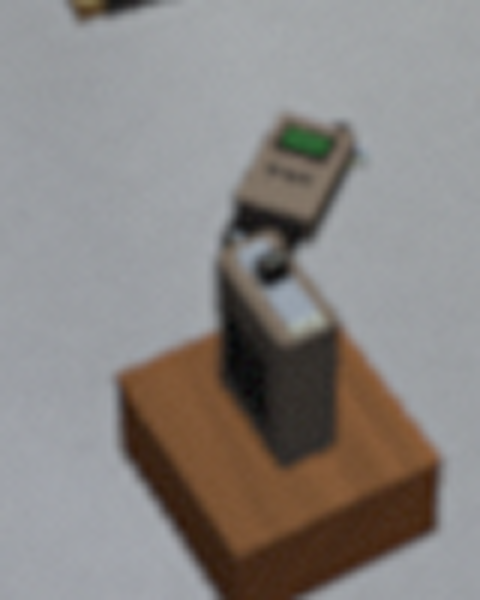

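View pics/b_top_c.png

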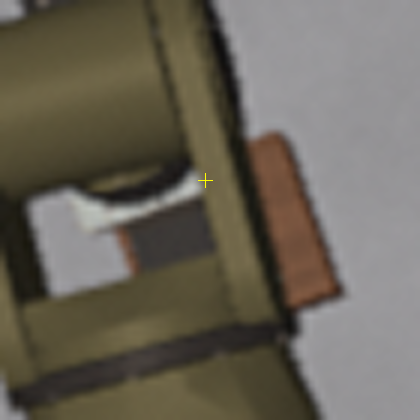

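The scene view shows the meter parked with its selector in the lug half of the track; the fingers are above the crop. I'll lower to just above the selector and check the fingertip against the projection.

>>> servo_tool(motion=[50, -1, 0, 0, 90, -2, 0, 0, 110, -2, 0, 0, 110, -2, 0, 0])

```text
time_s: 2.33
ee_pos: [0.5828, 0.2079, 0.1898]
eef_rot: [3.052, 1.569, -2.854]
force: [0.2, 0.4, 0.8]
grip_width: 0.0008
```

```bash
python3 - <<'E'
from h import *
c=take('scene','c'); p,R,o=pose(); print(p,o['force'],o['time_s'])
u0,v0,u1,v1=215,190,295,290
S=6; im=cv2.resize(c['color'][v0:v1,u0:u1,::-1],None,fx=S,fy=S,interpolation=cv2.INTER_CUBIC)
for d in(-.0125,.0125):
  for e in (-.008,.008):
    q=(proj(c,p+R[:,2]*d+R[:,1]*e)-[u0,v0]+.5)*S; cv2.drawMarker(im,tuple(np.int32(q)),(0,255,255),cv2.MARKER_CROSS,9,1)
cv2.imwrite(f'pics/c_c.png',im)
E
```

```text
[0.5834135  0.20797513 0.19125296] [-1.03771388  0.06039595  0.0737655 ] 2.375
```

View pics/c_c.png

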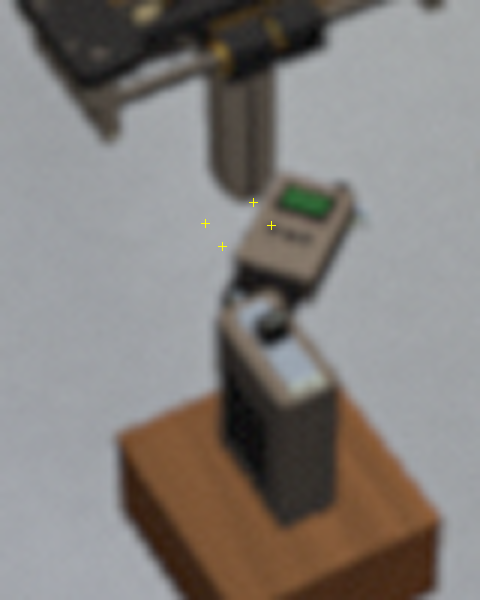

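```bash
python3 - <<'E'
from h import *
c=load('scene','c'); P=cloud(c); p,R,o=pose(); print(p)
L=(P-p)@R*1000
for v in range(203,226,2):
    print(v,[ (tuple(L[v,u].round(0).astype(int)) if c['z_map'][v,u]>0 else None) for u in range(250,261,2)])
E
```

```text
[0.5834135  0.20797513 0.19125296]
203 [(np.int64(-100), np.int64(4), np.int64(14)), (np.int64(-130), np.int64(34), np.int64(24)), (np.int64(-130), np.int64(36), np.int64(20)), (np.int64(-95), np.int64(7), np.int64(-2)), (np.int64(-98), np.int64(12), np.int64(-5)), (np.int64(-96), np.int64(13), np.int64(-10))]
205 [(np.int64(-94), np.int64(5), np.int64(14)), (np.int64(-100), np.int64(13), np.int64(13)), (np.int64(-95), np.int64(11), np.int64(6)), (np.int64(-92), np.int64(11), np.int64(0)), (np.int64(-90), np.int64(12), np.int64(-5)), (np.int64(-86), np.int64(10), np.int64(-12))]
207 [(np.int64(-86), np.int64(4), np.int64(14)), (np.int64(-90), np.int64(11), np.int64(12)), (np.int64(-90), np.int64(13), np.int64(7)), (np.int64(-86), np.int64(12), np.int64(1)), (np.int64(-85), np.int64(13), np.int64(-4)), (np.int64(-82), np.int64(13), np.int64(-10))]
209 [(np.int64(-79), np.int64(4), np.int64(14)), (np.int64(-84), np.int64(11), np.int64(12)), (np.int64(-80), np.int64(11), np.int64(6)), (np.int64(-77), np.int64(10), np.int64(0)), (np.int64(-76), np.int64(12), np.int64(-5)), (np.int64(-71)
[... 1558 characters left out ...]
nt64(8), np.int64(-1)), (np.int64(-29), np.int64(10), np.int64(-6)), (np.int64(171), np.int64(-152), np.int64(-106))]
223 [(np.int64(195), np.int64(-180), np.int64(-83)), (np.int64(195), np.int64(-177), np.int64(-89)), (np.int64(-33), np.int64(14), np.int64(8)), (np.int64(189), np.int64(-166), np.int64(-98)), (np.int64(170), np.int64(-146), np.int64(-95)), (np.int64(169), np.int64(-143), np.int64(-100))]
225 [(np.int64(193), np.int64(-171), np.int64(-79)), (np.int64(193), np.int64(-167), np.int64(-84)), (np.int64(192), np.int64(-164), np.int64(-90)), (np.int64(195), np.int64(-162), np.int64(-96)), (np.int64(171), np.int64(-140), np.int64(-91)), (np.int64(171), np.int64(-137), np.int64(-97))]
```

```bash
python3 - <<'E'
from h import *
c=load('scene','a'); P=cloud(c)
p=np.array([.18579,.51739,.17514]);R=Ro.from_euler('xyz',[3.08983,1.56975,-1.96733]).as_matrix()
L=(P-p)@R*1000
reg=np.zeros(L.shape[:2],bool); reg[225:335,430:500]=1
m=reg&(P[...,2]>.02)&(abs(L[...,1])<60)&(abs(L[...,2])<100)&(L[...,0]<60)
q=L[m]
for lo in range(-150,40,8):
    k=q[(q[:,0]>=lo)&(q[:,0]<lo+8)]
    if len(k): print(lo,len(k),'y',k[:,1].min().round(),k[:,1].max().round(),'z',np.percentile(k[:,2],[0,10,50,90,100]).round())
crop(c,425,220,512,340,5,'pics/g0.png')
E
```

```text
-150 197 y -34.0 32.0 z [-85. -61.  -2.  71.  88.]
-142 158 y -34.0 33.0 z [-78. -47.  79.  84.  85.]
-134 101 y -33.0 34.0 z [-76. -47.  82.  84.  85.]
-126 5 y -12.0 -9.0 z [-50. -49. -46.  31.  82.]
-118 4 y -9.0 -7.0 z [-52. -51. -49. -47. -47.]
-110 7 y -8.0 -5.0 z [-51. -49. -46. -44. -44.]
-102 16 y -7.0 9.0 z [-47. -46.  62.  63.  64.]
-94 26 y -9.0 9.0 z [-47. -44.  61.  63.  63.]
-86 39 y -10.0 11.0 z [-55. -49.  60.  63.  63.]
-78 39 y -9.0 9.0 z [-54. -47.  61.  63.  65.]
-70 41 y -10.0 10.0 z [-55. -48.  60.  62.  63.]
-62 39 y -10.0 11.0 z [-56. -47.  60.  62.  63.]
-54 40 y -9.0 10.0 z [-58. -50.  60.  62.  62.]
-46 47 y -10.0 10.0 z [-54. -46.  54.  62.  63.]
-38 24 y -9.0 10.0 z [-48. -46. -44.  60.  61.]
-30 3 y -9.0 -6.0 z [-48. -48. -47.  30.  50.]
```

View pics/g0.png

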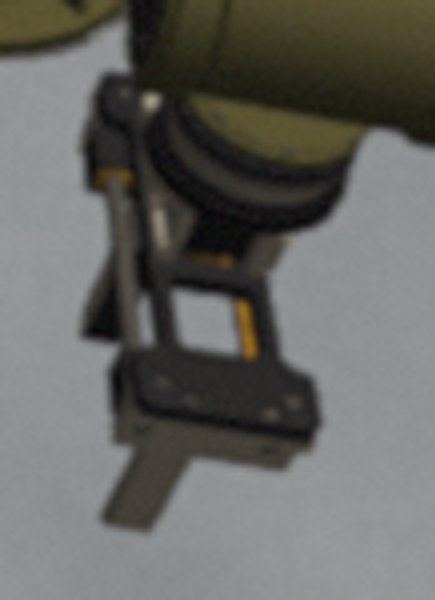

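Pixel check: the visible fingertip (crop (243,198)) is about 6 px above the projected TCP, and the depth map puts the finger ends about 30 mm behind the reported TCP. The first picture shows the same. I'll descend beside the meter, clear of it, and compare again.

>>> servo_tool(motion=[0, -16, 0, 0, 20, -16, 0, 0, 40, -16, 0, 0, 50, -16, 0, 0, 50, -16, 0, 0])

```text
time_s: 3.0
ee_pos: [0.5898, 0.1921, 0.1409]
eef_rot: [-1.441, 1.571, -1.065]
force: [0.9, 0.6, -0.2]
grip_width: 0.0009
```

```bash
python3 - <<'E'
from h import *
c=take('scene','d'); p,R,o=pose(); print(p,o['force'],o['time_s'])
u0,v0,u1,v1=225,200,285,270
S=8; im=cv2.resize(c['color'][v0:v1,u0:u1,::-1],None,fx=S,fy=S,interpolation=cv2.INTER_CUBIC)
for X in(0,-.03):
 for d in(-.0125,.0125):
  for e in (-.008,.008):
    q=(proj(c,p+R[:,0]*X+R[:,2]*d+R[:,1]*e)-[u0,v0]+.5)*S; cv2.drawMarker(im,tuple(np.int32(q)),(0,255,255)if X else (255,0,255),cv2.MARKER_CROSS,9,1)
cv2.imwrite(f'pics/d_c.png',im)
E
```

```text
[0.59006669 0.19227213 0.14149989] [-0.15013946 -1.2579245  -0.23306145] 3.05
```

View pics/d_c.png

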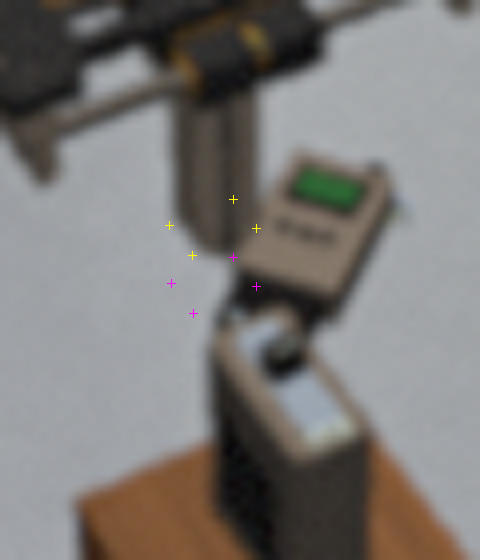

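>>> servo_tool(motion=[6, 0, 0, 0, 11.5, 0, 0, 0, 11.5, 0, 0, 0, 11.5, 6, 0, 0, 11.5, 12, 0, 0, 11.5, 18, 0, 0, 11.5, 24, 0, 0, 11.5, 28, 0, 0, 11.5, 28, 0, 0])

```text
time_s: 4.18
ee_pos: [0.5793, 0.2188, 0.1291]
eef_rot: [0.863, 1.571, 1.239]
force: [-0.2, -0.7, 0.1]
grip_width: 0.0001
```

```bash
cat > look.py <<'E'
from h import *
import sys
tag=sys.argv[1]; u0,v0,u1,v1=map(int,sys.argv[2:6]); S=int(sys.argv[6]); n=sys.argv[7] if len(sys.argv)>7 else 'scene'
c=take(n,tag); p,R,o=pose(); print(p,o['eef_rot'],o['force'],o['moment'],o['grip_width'],o['time_s'])
d=p[:2]-MC; print('meter xy',d@MX,d@MY)
crop(c,u0,v0,u1,v1,S,f'pics/{tag}_c.png')
E
python3 look.py e 225 200 285 270 8
```

```text
[0.57934409 0.2185851  0.12912507] [-2.48087509  1.57072294 -2.10468814] [ 0.43235353 -0.0920476  -0.44530816] [-0.02549138  0.05337027 -0.01283773] 0.0005587108488219513 4.225
meter xy 0.0003942779009631615 -0.025858711843983907
```

View pics/e_c.png

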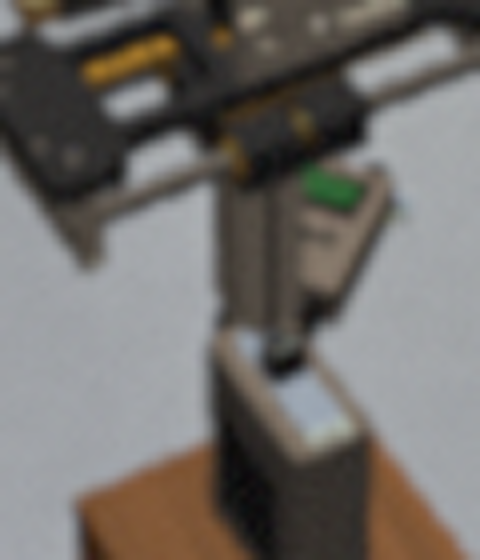

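The fingers now stand just above the top face, behind the selector, with no contact force, so the fingertip really is about 30 mm behind the reported TCP. Pushing the selector.

>>> servo_tool(motion=[0, 4, 0, 0, 0, 8, 0, 0, 0, 12, 0, 0, 0, 15, 0, 0, 0, 18, 0, 0, 0, 20, 0, 0, 0, 20, 0, 0])

```text
time_s: 5.1
ee_pos: [0.5719, 0.2373, 0.1292]
eef_rot: [1.217, 1.571, 1.593]
force: [0.3, 1.2, 0.0]
grip_width: 0.0008
```

```bash
python3 look.py f 225 200 285 270 8
```

```text
[0.57197344 0.23724913 0.1291526 ] [1.43634381 1.57067709 1.81249739] [0.03340156 0.68033405 0.28071137] [-0.04836384 -0.01240898  0.03181445] 0.000561777715003823 5.15
meter xy 0.00037688704465255125 -0.005792018603047706
```

View pics/f_c.png

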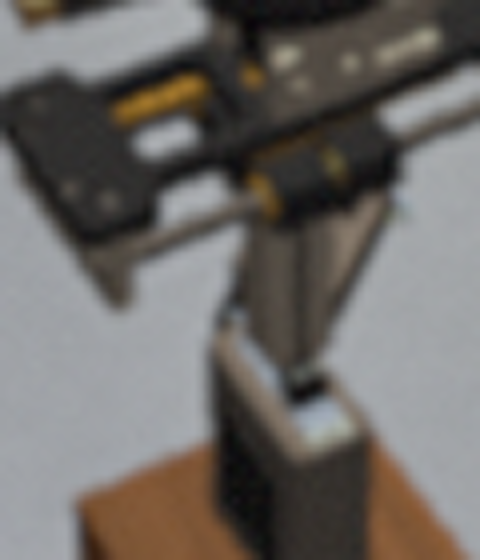

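>>> servo_tool(motion=[0, 2, 0, 0, 0, 4, 0, 0, 0, 5, 0, 0, 0, 6, 0, 0, 0, 6, 0, 0])

```text
time_s: 5.78
ee_pos: [0.5698, 0.2427, 0.1292]
eef_rot: [-0.405, 1.571, -0.029]
force: [0.5, -0.5, -0.2]
grip_width: 0.0008
```

```bash
python3 look.py g 225 200 285 270 8
```

```text
[0.56983284 0.24270482 0.12917491] [-1.1033394   1.57070848 -0.72730147] [-0.51226371 -1.07323403  0.62962529] [-0.26209341 -0.05661453 -0.03166395] -0.00013030299389730452 5.825
meter xy 0.0003847425904186338 6.858400253529544e-05
```

View pics/g_c.png

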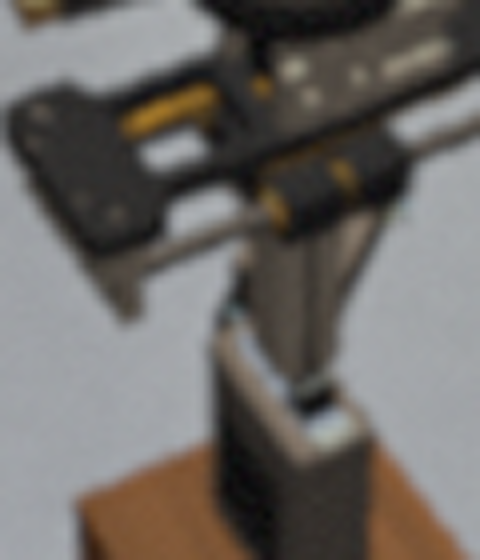

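>>> servo_tool(motion=[0, 2, 0, 0, 0, 3, 0, 0, 0, 3, 0, 0])

```text
time_s: 6.2
ee_pos: [0.5688, 0.2456, 0.1292]
eef_rot: [-0.307, 1.571, 0.069]
force: [0.5, -0.5, 1.6]
grip_width: 0.0003
```

```bash
python3 - <<'E'
from h import *
p,R,o=pose(); d=p[:2]-MC; print(p,d@MX,d@MY,o['force'],o['moment'])
E
```

```text
[0.56875407 0.24557315 0.12923385] 0.0004322904642769789 0.0031327009281289244 [ 0.49298921 -0.52690163  1.61362659] [-0.28709363 -0.05874635 -0.01045991]
```

>>> servo_tool(motion=[0, 2, 0, 0, 0, 3, 0, 0, 0, 3, 0, 0])

```text
time_s: 6.58
ee_pos: [0.5677, 0.2483, 0.1292]
eef_rot: [-0.611, 1.571, -0.235]
force: [1.0, -1.6, 1.8]
grip_width: 0.0006
```

```bash
python3 look.py i 225 200 285 270 8
```

```text
[0.56764697 0.24827513 0.12919244] [-0.8130801   1.57068924 -0.43701762] [ 0.59547257 -2.64699471  1.65479543] [-0.43345016 -0.13208456  0.003256  ] 0.0005534972566578081 6.625
meter xy 0.000392502031966329 0.006052415539476885
```

View pics/i_c.png

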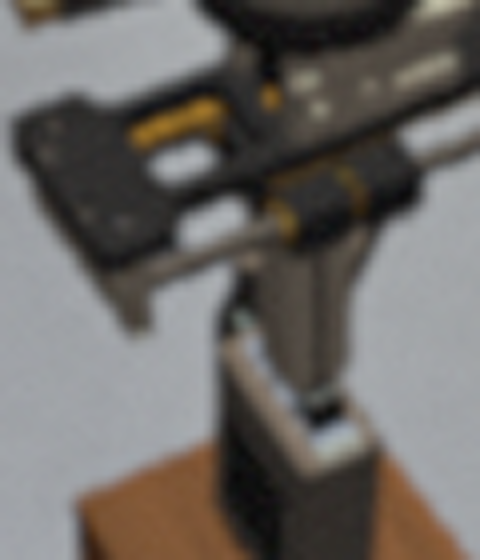

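>>> servo_tool(motion=[0, 1.5, 0, 0, 0, 1.5, 0, 0])

```text
time_s: 6.88
ee_pos: [0.5674, 0.2491, 0.1293]
eef_rot: [-1.391, 1.57, -1.015]
force: [3.1, -5.8, 2.4]
grip_width: 0.0008
```

```bash
python3 - <<'E'
from h import *
p,R,o=pose(); d=p[:2]-MC; print(p,d@MX,d@MY,o['force'],o['moment'])
E
```

```text
[0.56736337 0.24914812 0.12925875] 0.00044858254346846716 0.006968605485168485 [ 3.12074599 -5.75138146  2.41555481] [-1.20101331 -0.40265341 -0.02525547]
```

>>> servo_tool(motion=[0, 1.5, 0, 0, 0, 1.5, 0, 0])

```text
time_s: 7.12
ee_pos: [0.5672, 0.2498, 0.1293]
eef_rot: [-1.441, 1.568, -1.065]
force: [3.2, -10.3, 2.7]
grip_width: 0.0007
```

```bash
python3 look.py j 225 200 285 270 8
```

```text
[0.56717414 0.24971995 0.1293291 ] [-1.4512692   1.56850455 -1.07604209] [  3.59047168 -11.49935757   3.3071331 ] [-2.09001588 -0.76724417 -0.0451271 ] 0.0006428810765149905 7.175
meter xy 0.0004821035701721753 0.007570001675036935
```

View pics/j_c.png

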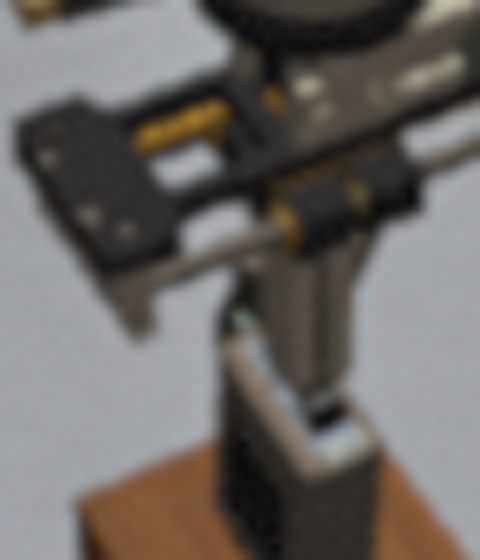

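The selector is at its stop: the force jumped to 12 N with hardly any travel. I'll back off, lift, and at the same time probe how the arm behaves at its reach limit, because the moves offer no tilt and the meter has to lean about 0.4 rad.

>>> servo_tool(motion=[0, -5, 0, 0, -40, -6, 0, 0, -100, -6, 0, 0, -150, -30, 30, 0, -170, -65, 75, 0, -170, -95, 120, 0, -170, -114, 152, 0, -170, -114, 152, 0, -170, -114, 152, 0])

```text
time_s: 8.3
ee_pos: [0.7492, 0.2005, 0.2936]
eef_rot: [2.913, 1.563, -2.995]
force: [-0.3, 0.2, 0.3]
grip_width: 0.0004
```

```bash
python3 look.py k 225 200 285 270 8; python3 - <<'E'
from h import *
take('top','k'); p,R,o=pose(); print(o['qpos'],R.round(4))
c=load('top','k'); crop(c,170,155,225,205,10,'pics/k_t.png')
E
```

```text
[0.74942779 0.20104154 0.29760717] [2.01825191 1.57021618 2.39450299] [-0.1519689   0.08011083  0.68724211] [-0.00569315  0.04428966  0.04872433] 0.0009631471446456956 8.35
meter xy 0.15221339528619474 -0.10451743616453495
[ 2.15135374e-01  9.47258415e-01  2.34589914e-01  4.21175139e-04
  1.95583366e+00 -1.61318958e-01] [[ 3.700e-03 -3.678e-01  9.299e-01]
 [ 1.200e-03  9.299e-01  3.678e-01]
 [-1.000e+00 -2.000e-04  3.900e-03]]
```

View pics/k_c.png

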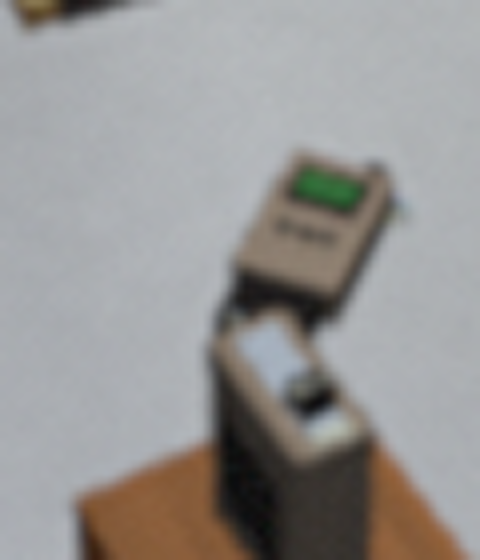

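View pics/k_t.png

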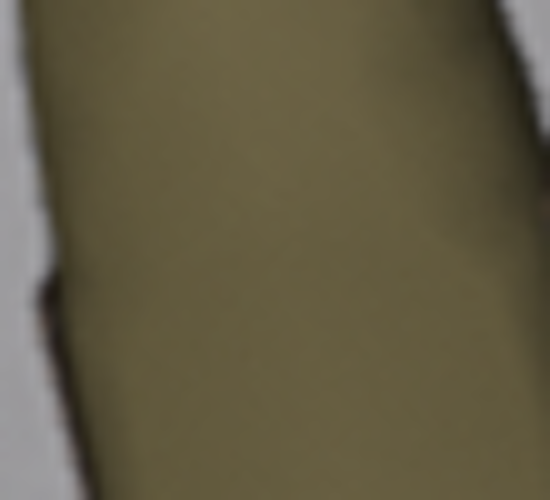

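The selector now sits against the ribs (crop (312,390) beside the ribs at (325,425)), so it is at the hardwood stop. Elbow joint 3 is at its limit; a small step past reach now.

>>> servo_tool(motion=[0, -2, 15, 0, 0, -4, 30, 0, 0, -4, 30, 0])

```text
time_s: 8.78
ee_pos: [0.7586, 0.2029, 0.2888]
eef_rot: [-0.114, 1.554, 0.262]
force: [-0.0, 0.8, -1.1]
grip_width: 0.0004
```

```bash
python3 - <<'E'
from h import *
p,R,o=pose(); print(p,o['qpos'],R.round(4),o['time_s'])
E
```

```text
[0.75859983 0.20287968 0.28881408] [ 2.14398081e-01  9.61707089e-01  2.35327955e-01  8.36661974e-04
  1.92810788e+00 -1.61547281e-01] [[ 0.0159 -0.3674  0.9299]
 [ 0.0043  0.9301  0.3674]
 [-0.9999 -0.0019  0.0164]] 8.775
```

>>> servo_tool(motion=[-10, 3, -30, 0, -10, 6, -60, 0, -10, 6, -60, 0, -10, 6, -60, 0])

```text
time_s: 9.28
ee_pos: [0.7009, 0.1863, 0.2991]
eef_rot: [-0.122, 1.553, 0.254]
force: [0.5, -0.0, 0.7]
grip_width: 0.0004
```

```bash
python3 - <<'E'
from h import *
p,R,o=pose(); print(p,o['qpos'],R.round(4),o['time_s'])
E
```

```text
[0.70093105 0.18632894 0.2990752 ] [ 2.08997838e-01  6.98297057e-01  6.62351837e-01  8.32019397e-04
  1.76288033e+00 -1.66869579e-01] [[ 0.0175 -0.3672  0.93  ]
 [ 0.0045  0.9301  0.3672]
 [-0.9998 -0.0022  0.0179]] 9.275
```

The reach-limit tilt persists after backing in (tool leans 18 mrad outward), so I can lean the tool this way with the meter gripped across x as advised. Now to the grasp, using the fingertip offset and the contact position found while pushing.

```bash
sed -i 's/MC=np.array(\[.5695,.2425\])/MC=np.array([.5695,.2425])+.006*MY+.0005*MX/' h.py; cat >> h.py <<'E'
GX=.049
def gshift(G,zdir=None):
    p,R,o=pose(); shift(np.array(G)+GX*R[:,0],zdir)
E
python3 - <<'E'
from h import *
gshift(mp(0,0,.27),MX); gshift(mp(0,0,.12),MX)
E
```

```text
tool [0.7009 0.1863 0.2991] axes x [ 0.017  0.005 -1.   ] y [-0.367  0.93  -0.002] z [0.93  0.367 0.018]
shift mm [  76.   106.6 -101.6] roll 0.04401693433709397
tool [0.7009 0.1863 0.2991] axes x [ 0.017  0.005 -1.   ] y [-0.367  0.93  -0.002] z [0.93  0.367 0.018]
shift mm [ 226.   106.9 -104.3] roll 0.04401693433709397
```

>>> servo_tool(motion=[30, 35, -33, 0, 60, 75, -70, 0, 76, 107, -102, 0, 76, 107, -102, 0, 110, 107, -102.5, 0, 150, 107, -103, 0, 180, 107, -103.5, 0, 180, 107, -103.5, 0], gripper=1)

```text
time_s: 10.28
ee_pos: [0.5685, 0.2481, 0.1146]
eef_rot: [-0.141, 1.557, 0.234]
force: [-0.2, 0.5, 0.4]
grip_width: 0.0771
```

```bash
python3 look.py l 215 190 295 290 6; python3 -c "
from h import *
gshift(mp(0,0,.12),MX)"
```

```text
[0.56903789 0.24839481 0.1164419 ] [-0.11835013  1.55476311  0.25712327] [0.17903118 0.3729129  0.1599196 ] [-0.06944082  0.05744076  0.03920145] 0.08097212440889154 10.325
meter xy 0.0012304998294470995 -0.0003459996760896754
tool [0.569  0.2484 0.1164] axes x [ 0.016  0.004 -1.   ] y [-0.367  0.93  -0.002] z [0.93  0.367 0.016]
shift mm [45.4  0.3 -1.2] roll 0.01217943610986083
```

View pics/l_c.png

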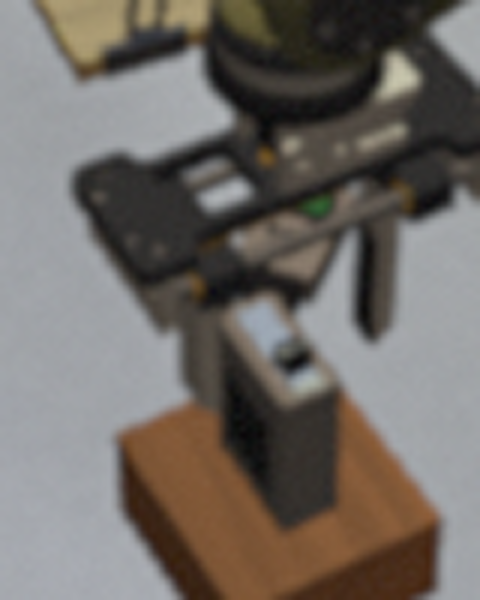

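Both fingers straddle the meter (tips at (205,405) and (375,335), meter between). Lower and close.

>>> servo_tool(motion=[20, 0, -0.5, 0, 45, 0, -1, 0, 45, 0, -1, 0, 45, 0, -1, 0], gripper=1)

```text
time_s: 10.82
ee_pos: [0.5685, 0.2486, 0.0731]
eef_rot: [-0.102, 1.552, 0.274]
force: [-0.0, 0.3, 0.1]
grip_width: 0.0942
```

>>> servo_tool(motion=[0, 0, 0, 0, 0, 0, 0, 0, 0, 0, 0, 0, 0, 0, 0, 0, 0, 0, 0, 0, 0, 0, 0, 0], gripper=0, force=12)

```text
time_s: 11.58
ee_pos: [0.5673, 0.2483, 0.071]
eef_rot: [-0.115, 1.555, 0.261]
force: [3.2, 0.9, 2.9]
grip_width: 0.0376
```

```bash
python3 look.py m 215 190 295 290 6
```

```text
[0.56759073 0.24838096 0.0712651 ] [-0.10690732  1.55400497  0.2691204 ] [2.28293886 1.04768341 2.24538405] [ 0.16204819 -0.55852012 -0.03506506] 0.03357277246118425 11.625
meter xy -0.00012103848167000872 0.0001715028514339111
```

View pics/m_c.png

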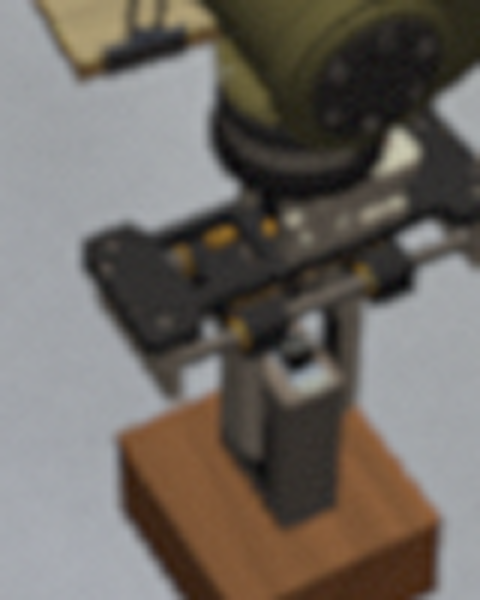

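>>> servo_tool(motion=[0, 0, 0, 0, 0, 0, 0, 0, 0, 0, 0, 0], gripper=0, force=40)

```text
time_s: 12.0
ee_pos: [0.5685, 0.2487, 0.0712]
eef_rot: [-0.098, 1.552, 0.278]
force: [8.3, 2.2, -4.5]
grip_width: 0.0322
```

>>> servo_tool(motion=[-8, 0, 0.1, 0, -20, 0, 0.3, 0, -20, 0, 0.3, 0])

```text
time_s: 12.38
ee_pos: [0.5684, 0.2487, 0.092]
eef_rot: [-0.097, 1.552, 0.279]
force: [5.6, 1.9, 1.8]
grip_width: 0.0317
```

```bash
python3 look.py n 215 190 295 290 6
```

```text
[0.56839066 0.24867247 0.09183156] [-0.09737798  1.5515223   0.27858744] [6.30941093 2.39953918 1.52861581] [ 0.60963793 -1.51121742  0.01808572] 0.03189820954798496 12.425
meter xy 0.0007300674521930993 0.0001495515183577728
```

View pics/n_c.png

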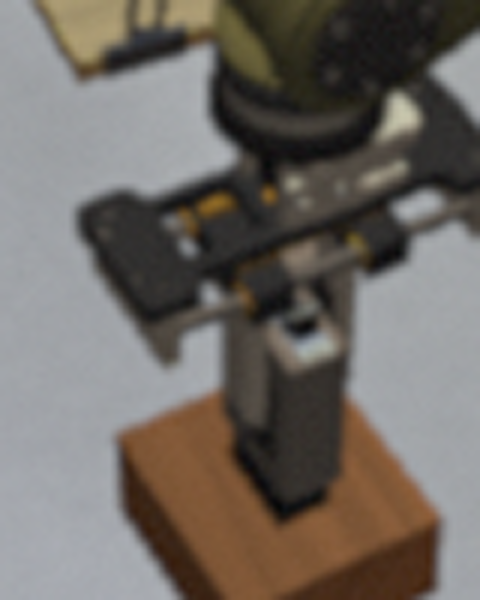

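The meter rises with the gripper (black nose visible under the body). There is a small side force from the pocket; I'll ease 1.5 mm towards tool +z while lifting the rest.

>>> servo_tool(motion=[-10, 0, 1.5, 0, -25, 0, 2, 0, -45, 0, 2.2, 0, -70, 0, 2.5, 0, -120, 0, 3.5, 0, -180, 0, 4.5, 0, -200, 0, 5, 0, -200, 0, 5, 0])

```text
time_s: 13.42
ee_pos: [0.5688, 0.2493, 0.2926]
eef_rot: [-0.102, 1.553, 0.274]
force: [-0.5, -0.2, -4.1]
grip_width: 0.0319
```

```bash
python3 look.py o 195 110 295 235 5;python3 - <<'E'
from h import *
p,R,o=pose(); print(R.round(4)); 
t=load('top','a'); P=cloud(t)
print('glue cap top px',P[116:120,258:263].mean((0,1)))
# target az 15.2 direction in tool frame
az=np.radians(15.2); d=np.array([np.cos(az),np.sin(az),0]); print('radial in tool',R.T@d)
shift([.95*.7,.2588*.7,.30])
E
```

```text
[0.56847952 0.24918505 0.29067425] [-0.11910147  1.55583481  0.25698874] [-0.40581159  0.01201845 -3.27872557] [-0.03758285  0.0507443  -0.01821201] 0.032136535299196384 13.475
meter xy 0.0010006033096768736 0.0005938984807627635
[[ 0.0145 -0.3673  0.93  ]
 [ 0.0038  0.9301  0.3673]
 [-0.9999 -0.0018  0.0149]]
glue cap top px [0.78298045 0.00198693 0.19978942]
radial in tool [ 0.01496045 -0.11056029  0.99375681]
tool [0.5685 0.2492 0.2907] axes x [ 0.014  0.004 -1.   ] y [-0.367  0.93  -0.002] z [0.93  0.367 0.015]
shift mm [ -8.2 -98.7  64.9] roll None
```

View pics/o_c.png

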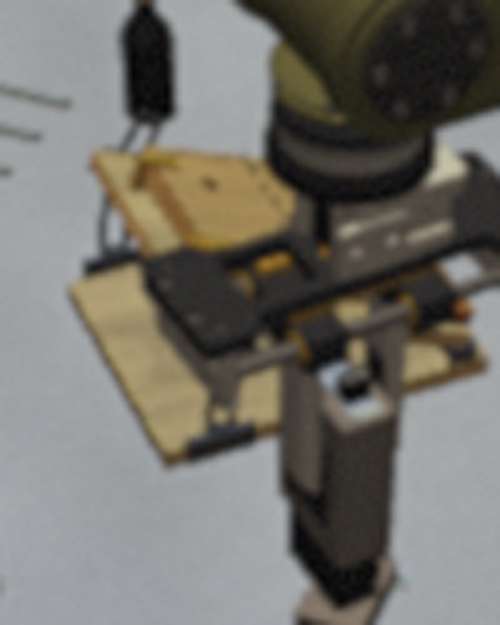

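>>> servo_tool(motion=[-50, -30, 20, 0, -80, -65, 43, 0, -80, -99, 66, 0, -80, -102, 110, 0, -80, -108, 160, 0, -80, -114, 215, 0, -80, -119, 260, 0, -80, -119, 260, 0])

```text
time_s: 14.48
ee_pos: [0.7521, 0.2061, 0.3263]
eef_rot: [-0.114, 1.511, 0.262]
force: [-0.8, -0.1, -2.9]
grip_width: 0.0317
```

```bash
cat > st.py <<'E'
from h import *
p,R,o=pose(); x=R[:,0]; print('t',o['time_s'],'p',p.round(4),'tilt',np.arccos(-x[2]).round(4),'az',np.degrees(np.arctan2(x[1],x[0])).round(2),'q',o['qpos'].round(3),'F',o['force'].round(1),'w',round(o['grip_width'],4))
az=np.radians(15.2); print('radial',(R.T@[np.cos(az),np.sin(az),0]).round(3),'up',(R.T@[0,0,1]).round(3))
E
python3 st.py
```

```text
t 14.475 p [0.7521 0.2061 0.3263] tilt 0.0599 az 15.03 q [ 0.22   0.914  0.235  0.003  1.933 -0.156] F [-0.8 -0.1 -2.9] w 0.0317
radial [ 0.06  -0.11   0.992] up [-0.998 -0.007  0.059]
```

>>> servo_tool(motion=[0, -7, 60, 0, 0, -13, 120, 0, 0, -20, 180, 0, 0, -27, 240, 0, 0, -33, 300, 0, 0, -33, 300, 0])

```text
time_s: 15.22
ee_pos: [0.7954, 0.2176, 0.257]
eef_rot: [-0.109, 1.472, 0.267]
force: [-0.4, -0.1, -1.9]
grip_width: 0.0319
```

```bash
python3 st.py
```

```text
t 15.225 p [0.7954 0.2176 0.257 ] tilt 0.0984 az 15.27 q [ 0.221  1.004  0.236  0.005  1.804 -0.154] F [-0.4 -0.1 -1.9] w 0.0319
radial [ 0.098 -0.11   0.989] up [-0.995 -0.011  0.098]
```

>>> servo_tool(motion=[-18, -6, 57, 0, -37, -12, 113, 0, -55, -19, 170, 0, -74, -25, 227, 0, -92, -31, 283, 0, -111, -37, 340, 0, -129, -43, 397, 0, -148, -50, 453, 0])

```text
time_s: 16.23
ee_pos: [0.8064, 0.2207, 0.2625]
eef_rot: [-0.11, 1.428, 0.267]
force: [-0.5, 0.1, -2.3]
grip_width: 0.0317
```

```bash
python3 st.py
```

```text
t 16.225 p [0.8064 0.2207 0.2625] tilt 0.1423 az 15.27 q [ 0.221  0.999  0.236  0.007  1.765 -0.153] F [-0.5  0.1 -2.3] w 0.0317
radial [ 0.142 -0.109  0.984] up [-0.99  -0.016  0.141]
```

>>> servo_tool(motion=[-16, -6.4, 57.5, 0, -32, -13, 115, 0, -48, -19, 172, 0, -64, -26, 230, 0, -80, -32, 287, 0, -96, -38, 345, 0, -112, -45, 402, 0, -128, -51, 460, 0, -144, -58, 517, 0, -160, -64, 575, 0, -176, -70, 632, 0, -192, -77, 690, 0, -208, -83, 747, 0, -224, -90, 805, 0, -240, -96, 862, 0, -256, -102, 920, 0])

```text
time_s: 18.23
ee_pos: [0.8184, 0.2232, 0.2666]
eef_rot: [-0.11, 1.384, 0.266]
force: [-0.7, -0.5, -2.2]
grip_width: 0.0323
```

```bash
python3 st.py
```

```text
t 18.225 p [0.8184 0.2232 0.2666] tilt 0.1865 az 15.27 q [ 0.22   0.996  0.236  0.009  1.723 -0.154] F [-0.7 -0.5 -2.2] w 0.0323
radial [ 0.185 -0.109  0.977] up [-0.983 -0.02   0.184]
```

The gain is the same per call whatever its length, so short calls are better.

>>> servo_tool(motion=[-15, -6, 58, 0, -28, -12, 116, 0])

```text
time_s: 18.48
ee_pos: [0.8295, 0.2269, 0.2733]
eef_rot: [-0.11, 1.339, 0.267]
force: [-0.1, 0.3, -1.7]
grip_width: 0.0316
```

```bash
python3 st.py
```

```text
t 18.475 p [0.8295 0.2269 0.2733] tilt 0.2316 az 15.27 q [ 0.221  0.992  0.235  0.011  1.683 -0.153] F [-0.1  0.3 -1.7] w 0.0316
radial [ 0.23  -0.108  0.967] up [-0.973 -0.025  0.228]
```

>>> servo_tool(motion=[-13, -6, 58, 0, -26, -12, 116, 0])

```text
time_s: 18.73
ee_pos: [0.8395, 0.2301, 0.2808]
eef_rot: [-0.11, 1.297, 0.267]
force: [0.3, -0.2, -1.6]
grip_width: 0.0318
```

```bash
python3 st.py
```

```text
t 18.725 p [0.8395 0.2301 0.2808] tilt 0.2742 az 15.27 q [ 0.221  0.986  0.235  0.012  1.646 -0.152] F [ 0.3 -0.2 -1.6] w 0.0318
radial [ 0.271 -0.106  0.957] up [-0.963 -0.03   0.269]
```

>>> servo_tool(motion=[-11, -6, 58, 0, -22, -12, 116, 0])

```text
time_s: 18.98
ee_pos: [0.8494, 0.2334, 0.289]
eef_rot: [-0.109, 1.253, 0.267]
force: [0.4, -0.5, -2.7]
grip_width: 0.0319
```

>>> servo_tool(motion=[-9, -6, 58, 0, -18, -12, 116, 0])

```text
time_s: 19.23
ee_pos: [0.8592, 0.2364, 0.2976]
eef_rot: [-0.109, 1.21, 0.267]
force: [0.4, 0.2, -3.7]
grip_width: 0.0317
```

```bash
python3 st.py; python3 - <<'E'
from h import *
# check camera tilt: fit table plane near the easel in both, relative slope
for n,polys in(('top',[(215,225,300,280),(350,215,420,300),(190,120,250,150)]),('scene',[(170,190,210,260),(310,130,370,200),(300,200,330,240)])):
    c=load(n,'a');P=cloud(c); m=np.zeros(P.shape[:2],bool)
    for a,b,d,e in polys:m[b:e,a:d]=1
    q=P[m&(c['z_map']>0)]; q=q[abs(q[:,2])<.01]; A=np.c_[q[:,:2],np.ones(len(q))]; print(n,len(q),np.linalg.lstsq(A,q[:,2],rcond=None)[0])
E
```

```text
t 19.225 p [0.8592 0.2364 0.2976] tilt 0.3606 az 15.3 q [ 0.222  0.975  0.235  0.016  1.571 -0.151] F [ 0.4  0.2 -3.7] w 0.0317
radial [ 0.353 -0.104  0.93 ] up [-0.936 -0.038  0.351]
top 11746 [ 1.40511257e-04 -1.42888818e-03 -4.29355470e-05]
scene 7124 [-0.00096039  0.00309994 -0.00122915]
```

>>> servo_tool(motion=[-7, -6, 58, 0, -14, -12, 116, 0])

```text
time_s: 19.48
ee_pos: [0.8688, 0.2395, 0.3069]
eef_rot: [-0.109, 1.167, 0.267]
force: [-0.4, 0.1, -3.3]
grip_width: 0.0317
```

```bash
python3 st.py; python3 - <<'E'
from h import *
c=take('scene','p');t=take('top','p')
# tick position: dark pencil in a images, printed crop of gray
for n,(u0,v0,u1,v1) in(('top',(300,178,335,208)),('scene',(240,143,275,170))):
    a=load(n,'a'); crop(a,u0,v0,u1,v1,20,f'pics/q_{n}.png')
E
```

```text
t 19.475 p [0.8688 0.2395 0.3069] tilt 0.4039 az 15.32 q [ 0.222  0.969  0.235  0.018  1.533 -0.151] F [-0.4  0.1 -3.3] w 0.0317
radial [ 0.393 -0.102  0.914] up [-0.92  -0.043  0.391]
```

View pics/q_top.png

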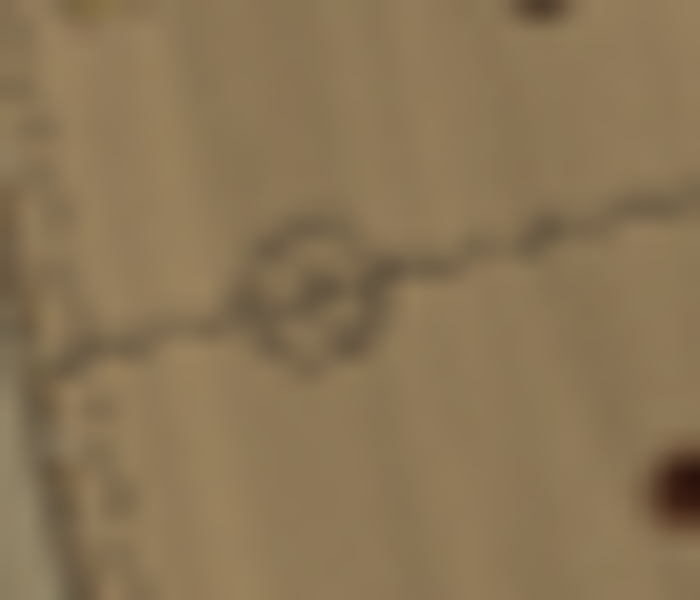

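View pics/q_scene.png

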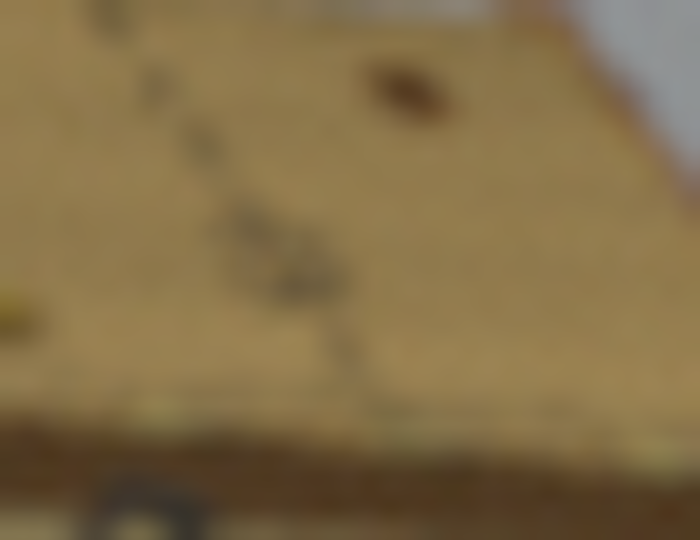

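View pics/p_scene.png

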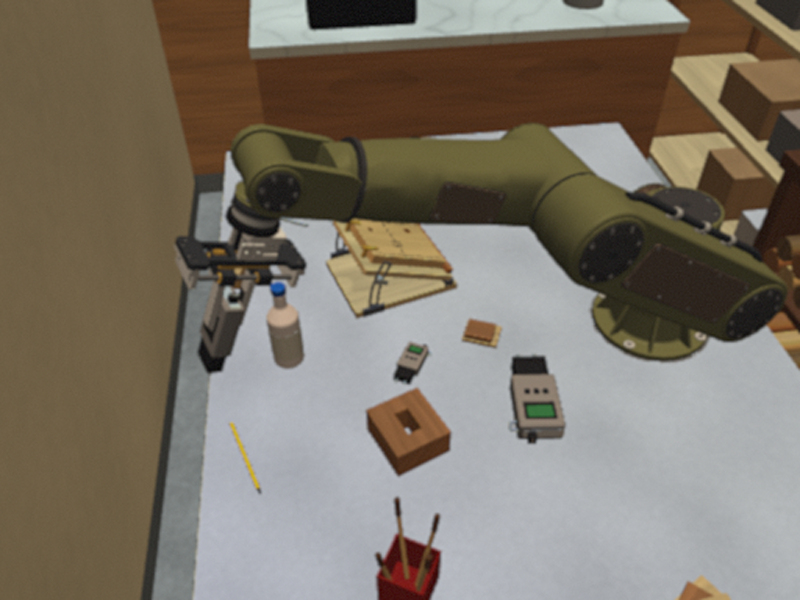

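```bash
python3 - <<'E'
from h import *
t=load('top','a'); s=load('scene','a')
def skew(a,b):
    o1,d1=ray(t,*a);o2,d2=ray(s,*b)
    A=np.c_[d1,-d2]; k=np.linalg.lstsq(A,o2-o1,rcond=None)[0]; p1=o1+k[0]*d1;p2=o2+k[1]*d2; return p1,p2
p1,p2=skew((315.1,192.1),(253.85,155.75)); print('tick',p1,p2,(p1-p2)*1000)
# planes
for c,k,px in((t,(.41100518,.11675469,-.08120144),(315.1,192.1)),(s,(.41950526,.10940826,-.09152288),(253.85,155.75))):
    o,d=ray(c,*px); lam=(k[2]-o[2]+k[0]*o[0]+k[1]*o[1])/(d[2]-k[0]*d[0]-k[1]*d[1]); print(o+lam*d)
# block corners: crops from p images
tp=load('top','p'); sp=load('scene','p')
crop(tp,175,158,225,205,14,'pics/r_t.png'); crop(sp,230,245,295,305,11,'pics/r_s.png')
E
```

```text
tick [ 0.53119365 -0.20741535  0.10444757] [ 0.52884484 -0.2069355   0.10422559] [ 2.34880199 -0.47984783  0.22197666]
[ 0.53064727 -0.20621647  0.1128206 ]
[ 0.52955097 -0.20146251  0.10858487]
```

View pics/r_t.png

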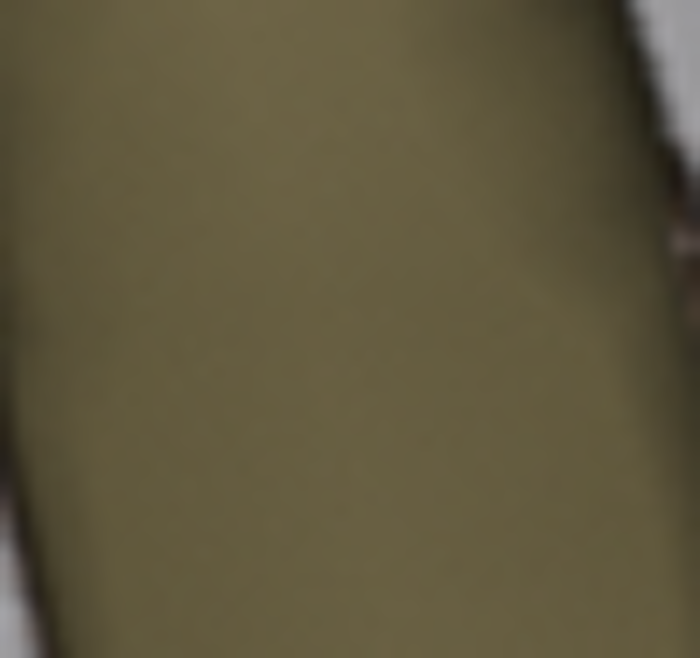

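View pics/r_s.png

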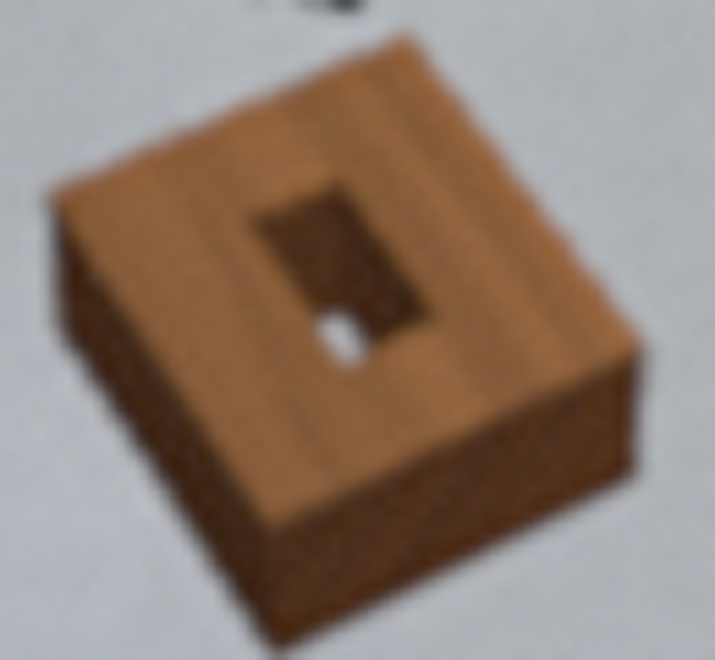

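```bash
python3 - <<'E'
from h import *
t=load('top','a'); s=load('scene','p')
S=[((x+.5)/11-.5+230,(y+.5)/11-.5+245) for x,y in((55,200),(408,38),(640,342),(275,525))]
q=np.array([onz(s,*a,.06) for a in S])[:,:2]; print('scene',q.round(4).tolist(),q.mean(0),[np.linalg.norm(q[i]-q[i-1]).round(4) for i in range(4)])
T=[((x+.5)/8-.5+170,(y+.5)/8-.5+155) for x,y in((62,140),(290,58),(362,270),(137,352))]
q=np.array([onz(t,*a,.06) for a in T])[:,:2]; print('top',q.round(4).tolist(),q.mean(0),[np.linalg.norm(q[i]-q[i-1]).round(4) for i in range(4)])
# pocket centre in scene
S=[((x+.5)/11-.5+230,(y+.5)/11-.5+245) for x,y in((252,215),(340,182),(432,310),(350,352))]
q=np.array([onz(s,*a,.06) for a in S])[:,:2]; print('pocket',q.mean(0))
# meter nose/body in the scene p: known pose
E
```

```text
scene [[0.6426, 0.2176], [0.5432, 0.1767], [0.5004, 0.2841], [0.5996, 0.3255]] [0.57145269 0.25096201] [np.float64(0.1162), np.float64(0.1075), np.float64(0.1156), np.float64(0.1075)]
top [[0.5996, 0.3142], [0.6415, 0.2066], [0.5404, 0.1689], [0.4991, 0.2746]] [0.5701558  0.24106062] [np.float64(0.1081), np.float64(0.1155), np.float64(0.1079), np.float64(0.1135)]
pocket [0.57140336 0.24885395]
```

```bash
cat >> h.py <<'E'
SL=.4068; AZ=np.radians(15.1)
N=np.array([-np.sin(SL)*np.cos(AZ),-np.sin(SL)*np.sin(AZ),np.cos(SL)])
SX=np.array([np.cos(SL)*np.cos(AZ),np.cos(SL)*np.sin(AZ),np.sin(SL)]); SY=np.cross(N,SX)
TICK=np.array([.529,-.200,.110])
def pshift(h,dx=0,dy=0):
    p,R,o=pose(); shift(TICK+h*N+dx*SX+dy*SY-.063*R[:,0],SX)
E
python3 - <<'E'
from h import *
pshift(.12);pshift(.03)
p,R,o=pose(); print('target tcp',TICK+.12*N-.063*R[:,0])
E
```

```text
tool [0.8686 0.2394 0.3067] axes x [ 0.378  0.104 -0.92 ] y [-0.359  0.932 -0.043] z [0.853 0.346 0.39 ]
shift mm [-176.  -279.2 -519.1] roll 6.432274236162101
tool [0.8686 0.2394 0.3067] axes x [ 0.378  0.104 -0.92 ] y [-0.359  0.932 -0.043] z [0.853 0.346 0.39 ]
shift mm [ -86.  -279.4 -518.7] roll 6.432274236162101
target tcp [ 0.45932905 -0.2188947   0.27816011]
```

>>> servo_tool(motion=[-25, -20, -40, 0, -50, -42, -85, 1, -80, -68, -135, 2, -105, -95, -185, 3, -125, -122, -235, 4, -145, -150, -285, 5, -160, -177, -335, 6, -170, -204, -385, 6.4, -175, -231, -430, 6.4, -176, -256, -475, 6.4, -176, -279, -519, 6.4, -176, -279, -519, 6.4, -176, -279, -519, 6.4])

```text
time_s: 21.2
ee_pos: [0.4595, -0.2185, 0.2787]
eef_rot: [0.001, 1.168, 0.266]
force: [0.2, 0.2, -2.0]
grip_width: 0.0322
```

```bash
python3 st.py; python3 look.py s 195 60 320 185 4; python3 -c "
from h import *
pshift(.03)"
```

```text
t 21.2 p [ 0.4595 -0.2185  0.2787] tilt 0.4029 az 15.22 q [-0.711 -0.036  1.718  0.35   1.245 -1.052] F [ 0.2  0.2 -2. ] w 0.0322
radial [0.392 0.001 0.92 ] up [-0.92   0.001  0.392]
[ 0.45977328 -0.21816982  0.2787341 ] [1.00157791e-03 1.16778714e+00 2.66248299e-01] [-0.36027648 -0.02628655 -2.7153213 ] [-0.14935274  0.37926449 -0.01759901] 0.032053798024210545 21.25
meter xy -0.27142772412670224 -0.3944003136516481
tool [ 0.4598 -0.2182  0.2787] axes x [ 0.378  0.103 -0.92 ] y [-0.262  0.965  0.   ] z [0.888 0.241 0.392]
shift mm [90.3 -0.7 -0.5] roll 0.08487718467398508
```

View pics/s_c.png

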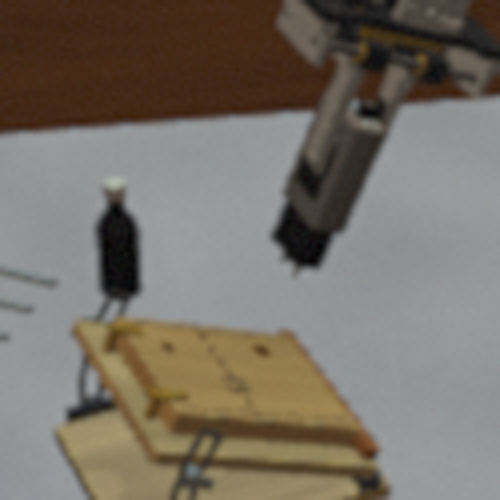

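The tilted meter hangs above the panel, pin tips at crop (290,268) and the ring at (237,383). Lowering along the normal.

>>> servo_tool(motion=[30, 0, 0, 0, 60, -0.5, -0.5, 0, 80, -0.5, -0.5, 0, 90, -0.5, -0.5, 0, 90, -0.5, -0.5, 0, 90, -0.5, -0.5, 0])

```text
time_s: 22.0
ee_pos: [0.4932, -0.21, 0.196]
eef_rot: [0.0, 1.168, 0.265]
force: [0.5, -0.1, -2.7]
grip_width: 0.0316
```

```bash
cat > ov.py <<'E'
from h import *
import sys
tag=sys.argv[1]
p,R,o=pose(); print(o['time_s'],p,o['force'].round(2),o['moment'].round(2)); c=take('scene',tag); t=take('top',tag)
pm=p+.063*R[:,0]
print('pins rel tick (sx,sy,n) mm',((pm-TICK)@np.c_[SX,SY,N]*1000).round(1))
for n,c,(u0,v0,u1,v1),S in(('scene',c,(225,110,290,180),8),('top',t,(285,160,355,225),8)):
    im=cv2.resize(c['color'][v0:v1,u0:u1,::-1],None,fx=S,fy=S,interpolation=cv2.INTER_CUBIC)
    for d in(-.012,0,.012):
        q=(proj(c,pm+R[:,1]*d)-[u0,v0]+.5)*S; cv2.drawMarker(im,tuple(np.int32(q)),(0,255,255),cv2.MARKER_CROSS,9,1)
    q=(proj(c,TICK)-[u0,v0]+.5)*S; cv2.drawMarker(im,tuple(np.int32(q)),(0,255,0),cv2.MARKER_TILTED_CROSS,11,1)
    cv2.imwrite(f'pics/{tag}_{n}_c.png',im)
E
python3 ov.py u
```

```text
22.0 [ 0.4931949  -0.21001669  0.19604578] [ 0.46 -0.07 -2.69] [-0.23  0.45 -0.  ]
pins rel tick (sx,sy,n) mm [-0.3 -0.3 30.7]
```

View pics/u_scene_c.png

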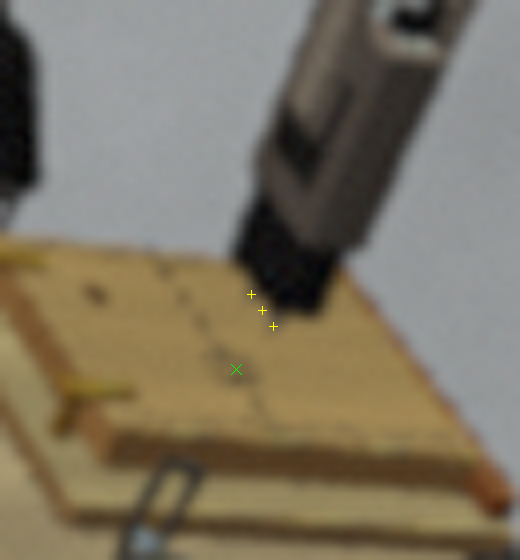

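View pics/u_top_c.png

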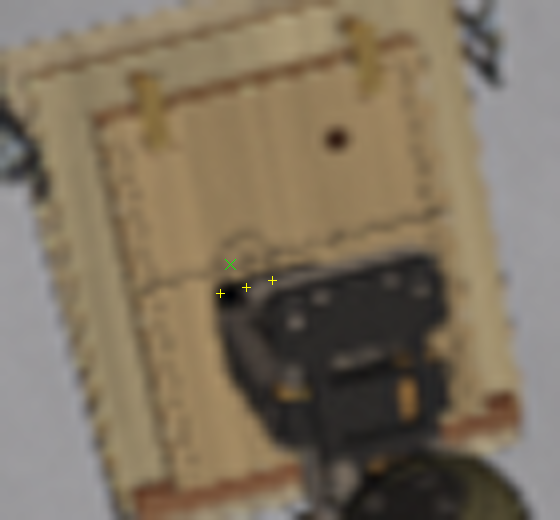

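```bash
cat > wf.py <<'E'
from h import *
import sys
tag=sys.argv[1]; off=float(sys.argv[2]) if len(sys.argv)>2 else 0
p,R,o=pose()
pm=p+.063*R[:,0]
mz=-R[:,0];mx=R[:,2];my=np.cross(mz,mx)
M=lambda x,y,z: pm+mx*x+my*y+mz*(z+.052)
o=[]
for n,(u0,v0,u1,v1),S in(('scene',(225,80,300,180),6),('top',(285,160,355,225),5)):
    c=load(n,tag); im=cv2.resize(c['color'][v0:v1,u0:u1,::-1],None,fx=S,fy=S,interpolation=cv2.INTER_CUBIC)
    f=lambda P:tuple(np.int32((proj(c,P)-[u0,v0]+.5)*S))
    for hx,hy,z0,z1,col in((.016,.032,0,.095,(0,255,0)),(.013,.025,-.038,0,(255,255,0))):
        for z in(z0,z1): cv2.polylines(im,[np.int32([f(M(a*hx,b*hy,z)) for a,b in((-1,-1),(1,-1),(1,1),(-1,1))])],True,col,1)
        for a,b in((-1,-1),(1,-1),(1,1),(-1,1)): cv2.line(im,f(M(a*hx,b*hy,z0)),f(M(a*hx,b*hy,z1)),col,1)
    for y in(-.012,.012): cv2.line(im,f(M(0,y,-.038)),f(M(0,y,-.052)),(0,0,255),1)
    o.append(cv2.copyMakeBorder(im,0,600-im.shape[0],0,0,cv2.BORDER_CONSTANT))
im=np.hstack(o)[:, :800]; cv2.imwrite(f'pics/{tag}_wf.png',im); print(im.shape)
E
python3 wf.py u
```

```text
(600, 800, 3)
```

View pics/u_wf.png

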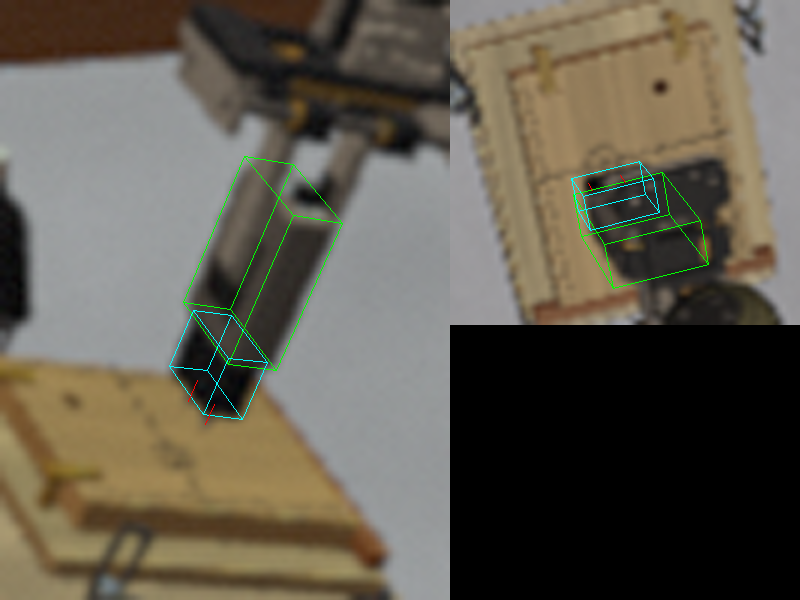

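```bash
cat > z.py <<'E'
from h import *
import sys
tag=sys.argv[1]; u0,v0,u1,v1=map(int,sys.argv[2:6]); S=int(sys.argv[6])
p,R,o=pose(); pm=p+.063*R[:,0]; mz=-R[:,0];mx=R[:,2];my=np.cross(mz,mx)
M=lambda x,y,z: pm+mx*x+my*y+mz*(z+.052)
c=load('scene',tag); im=cv2.resize(c['color'][v0:v1,u0:u1,::-1],None,fx=S,fy=S,interpolation=cv2.INTER_CUBIC)
im=np.clip(im.astype(float)*1.5,0,255).astype(np.uint8)
f=lambda P:tuple(np.int32((proj(c,P)-[u0,v0]+.5)*S))
for a in(-1,1):
    cv2.line(im,f(M(a*.013,.025,-.038)),f(M(a*.013,.025,0)),(255,255,0),1)
    cv2.line(im,f(M(a*.016,.032,0)),f(M(a*.016,.032,.095)),(0,255,0),1)
cv2.line(im,f(M(-.013,-.025,-.038)),f(M(-.013,-.025,0)),(255,255,0),1)
cv2.line(im,f(M(-.013,.025,-.038)),f(M(.013,.025,-.038)),(255,255,0),1)
cv2.line(im,f(M(-.016,.032,0)),f(M(.016,.032,0)),(0,255,0),1)
for y in(-.012,.012): cv2.line(im,f(M(0,y,-.038)),f(M(0,y,-.052)),(0,0,255),1)
cv2.drawMarker(im,f(TICK),(0,255,0),cv2.MARKER_TILTED_CROSS,11,1)
cv2.imwrite(f'pics/{tag}_z.png',im)
E
python3 z.py u 235 110 285 165 11
```

```text
(no output)
```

View pics/u_z.png

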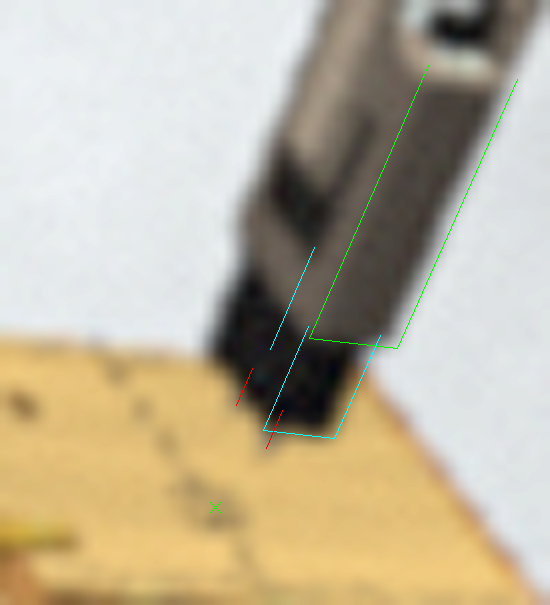

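```bash
sed -e "s/load('scene',tag)/load('top',tag)/" -e "s/_z.png/_zt.png/" -e "s/\*1.5,/*1.8,/" z.py > zt.py
sed -i "s/^cv2.drawMarker/for y in(-.025,.025): cv2.line(im,f(M(-.013,y,-.038)),f(M(.013,y,-.038)),(255,255,0),1)\ncv2.line(im,f(M(.013,-.025,-.038)),f(M(.013,.025,-.038)),(255,255,0),1)\ncv2.line(im,f(M(.013,-.025,0)),f(M(.013,-.025,-.038)),(255,255,0),1)\ncv2.drawMarker/" zt.py
python3 zt.py u 300 180 345 215 16
```

```text
(no output)
```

View pics/u_zt.png

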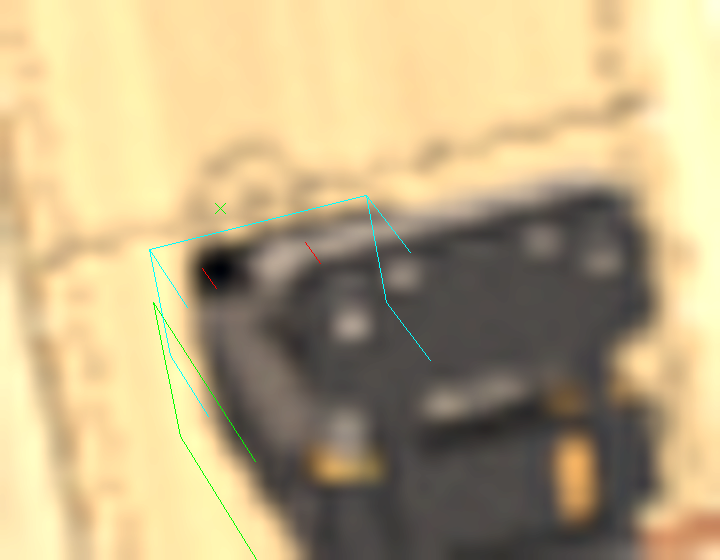

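Both views agree with the predicted meter pose to about 1 px: scene nose corner (325,430) against (335,438) predicted. The pins-to-line errors have opposite signs in the two views. I'll lower to a few mm, where parallax vanishes.

>>> servo_tool(motion=[10, 0, 0, 0, 18, 0, 0, 0, 24, 0, 0, 0, 24, 0, 0, 0])

```text
time_s: 22.6
ee_pos: [0.5019, -0.2073, 0.1724]
eef_rot: [0.005, 1.169, 0.269]
force: [-0.2, -0.5, -1.7]
grip_width: 0.0319
```

```bash
python3 ov.py v; python3 z.py v 235 115 280 165 12; python3 zt.py v 300 180 345 215 16
```

```text
22.6 [ 0.50192475 -0.20727711  0.1723931 ] [-0.23 -0.47 -1.73] [-0.19  0.44 -0.03]
pins rel tick (sx,sy,n) mm [-1.4  0.2  5.4]
```

View pics/v_z.png

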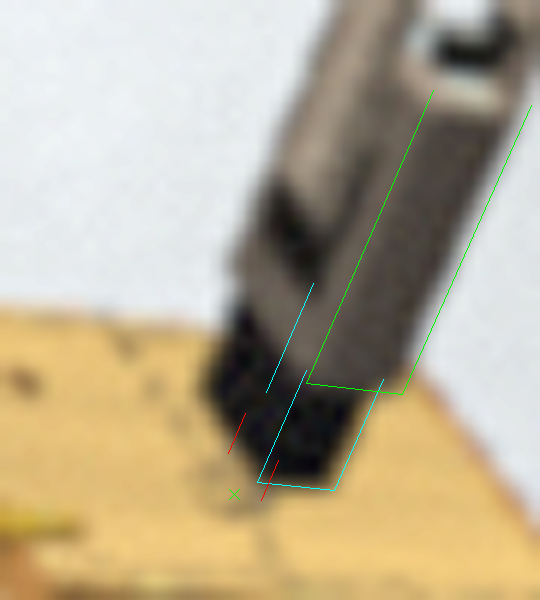

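View pics/v_zt.png

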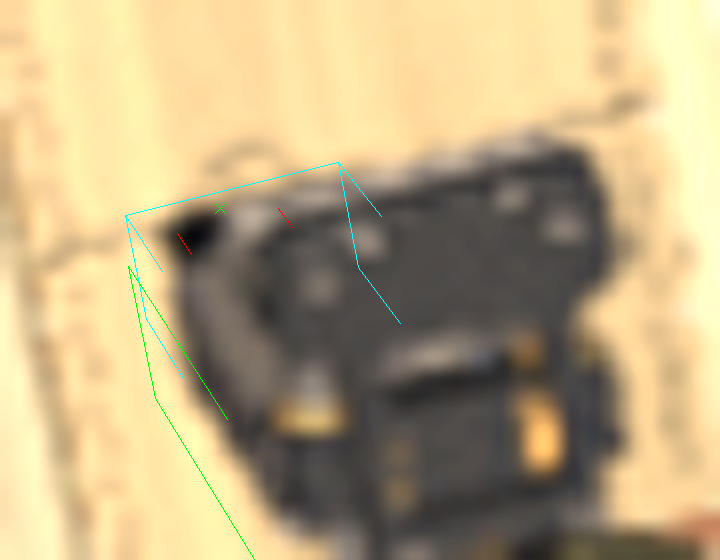

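```bash
cat > edge.py <<'E'
from h import *
from scipy.ndimage import map_coordinates
import sys
tag=sys.argv[1]
p,R,o=pose(); pm=p+.063*R[:,0]; mz=-R[:,0];mx=R[:,2];my=np.cross(mz,mx)
M=lambda x,y,z: pm+mx*x+my*y+mz*(z+.052)
def edge(c,A,B,outdir,name,fr=(.2,.8)):
    g=c['color'].astype(float).sum(2)/3
    a,b=proj(c,A),proj(c,B); res=[]
    d=(b-a)/np.linalg.norm(b-a); nrm=np.array([-d[1],d[0]]); 
    od=proj(c,A+outdir*.01)-a
    if nrm@od<0:nrm=-nrm
    s=np.arange(-4,4.01,.1)
    for f in np.linspace(*fr,7):
        q=a+(b-a)*f; pts=q[:,None]+nrm[:,None]*s; pr=map_coordinates(g,[pts[1],pts[0]],order=1)
        lo,hi=pr[:15].mean() if 1 else 0,pr[-15:].mean(); 
        gr=np.gradient(pr); k=np.argmax(gr); # dark->bright outwards
        mid=(pr[max(0,k-12)]+pr[min(80,k+12)])/2
        seg=pr[max(0,k-12):min(80,k+12)+1]; idx=np.argmin(abs(seg-mid))+max(0,k-12); res.append(s[idx])
    print(name,'offset px outward',np.round(res,1),'mm/px',np.round(10/(nrm@(proj(c,A+outdir*.01)-a)),2))
c=load('scene',tag)
edge(c,M(.013,-.025,-.032),M(.013,-.025,-.006),mx,'scene nose +x back edge (out=+mx)')
edge(c,M(-.013,.025,-.035),M(-.013,.025,-.004),-mx,'scene nose -x front edge (out=-mx)')
edge(c,M(-.016,.032,.01),M(-.016,.032,.085),-mx,'scene body -x front edge (out=-mx)')
edge(c,M(-.013,.025,-.038),M(.013,.025,-.038),-mz,'scene nose bottom (out=-mz)')
c=load('top',tag)
edge(c,M(.013,.025,-.038),M(.013,-.025,-.038),mx,'top nose upslope edge (out=+mx)',(.25,.5))
edge(c,M(.013,.025,-.038),M(-.013,.025,-.038),my,'top nose +y edge',(.05,.5))
E
python3 edge.py v; python3 - <<'E'
from h import *
# pencil line offset from TICK line, in first images
from scipy.ndimage import map_coordinates
for n in('scene','top'):
    c=load(n,'a'); g=c['color'].astype(float).sum(2)/3; r=[]
    for y in list(range(-70,-16,4))+list(range(18,34,4)):
        a=proj(c,TICK+SY*y/1000); x=proj(c,TICK+SY*y/1000+SX*.01)-a; t=np.arange(-9,9.01,.5)
        pts=a[:,None]+x[:,None]/10*t; pr=map_coordinates(g,[pts[1],pts[0]],order=1); pr=pr-np.polyval(np.polyfit(t,pr,1),t)
        r.append((y,t[np.argmin(pr)],round(pr.min(),1)))
    print(n,r)
    k=np.array([a[:2] for a in r if a[2]<-8]); print(np.polyfit(k[:,0],k[:,1],1),np.median(k[:,1]))
E
```

```text
scene nose +x back edge (out=+mx) offset px outward [-0.7 -1.1 -0.9 -0.9 -0.7 -0.8 -0.8] mm/px 4.2
scene nose -x front edge (out=-mx) offset px outward [-0.6 -0.7 -0.3 -0.5 -0.6 -0.7 -0.5] mm/px 4.29
scene body -x front edge (out=-mx) offset px outward [-0.8 -0.8 -0.7 -0.8 -0.9 -0.9 -0.7] mm/px 4.23
scene nose bottom (out=-mz) offset px outward [ 0.3  0.4  0.1  0.1  0.1 -0.4 -0.3] mm/px 4.04
top nose upslope edge (out=+mx) offset px outward [-0.8 -0.8 -0.7 -0.6 -0.7 -0.5 -3.3] mm/px 3.88
top nose +y edge offset px outward [-2.8 -3.  -1.7 -1.7 -1.7 -2.1 -2.1] mm/px 3.64
scene [(-70, np.float64(6.0), np.float64(-2.5)), (-66, np.float64(4.0), np.float64(-1.2)), (-62, np.float64(1.0), np.float64(-3.2)), (-58, np.float64(3.0), np.float64(-5.5)), (-54, np.float64(4.5), np.float64(-4.7)), (-50, np.float64(6.5), np.float64(-2.5)), (-46, np.float64(8.5), np.float64(-1.4)), (-42, np.float64(-2.0), np.float64(-4.3)), (-38, np.float64(-0.5), np.float64(-6.4)), (-34, np.float64(1.5), np.float64(-6.6)), (-30, np.float64(3.0), np.float64(-3.7)), (-26, np.float64(1.0), np.float64(-2.1)), (-22, np.fl
[... 419 characters left out ...]
64(-9.1)), (-54, np.float64(0.0), np.float64(-12.3)), (-50, np.float64(1.0), np.float64(-10.8)), (-46, np.float64(-1.5), np.float64(-9.3)), (-42, np.float64(-0.5), np.float64(-8.4)), (-38, np.float64(0.5), np.float64(-9.3)), (-34, np.float64(-2.5), np.float64(-9.7)), (-30, np.float64(-1.5), np.float64(-14.4)), (-26, np.float64(-0.5), np.float64(-15.0)), (-22, np.float64(0.5), np.float64(-18.6)), (-18, np.float64(-1.0), np.float64(-7.7)), (18, np.float64(-1.0), np.float64(-11.3)), (22, np.float64(0.0), np.float64(-10.2)), (26, np.float64(-3.0), np.float64(-8.9)), (30, np.float64(-2.0), np.float64(-14.4))]
[-0.01777877 -1.14516607] -0.5<stdin>:11: RankWarning: Polyfit may be poorly conditioned
```

>>> servo_tool(motion=[0, 0, 1, 0, 0, 0, 2, 0, 0, 0, 2, 0])

```text
time_s: 23.08
ee_pos: [0.5038, -0.207, 0.174]
eef_rot: [0.002, 1.168, 0.267]
force: [0.3, -0.5, -2.6]
grip_width: 0.0316
```

```bash
cat > fn.py <<'E'
from h import *
from station import ctrl
L=[];PP=[];T=[]
for i in range(6):
    ctrl.camera('top'); p,R,o=pose(); L.append(o['force']);PP.append(p);T.append(np.arccos(-R[2,0]))
L=np.array(L); F=L.mean(0); pm=np.mean(PP,0)+.063*R[:,0]
print('t',o['time_s'],'F',F.round(2),'Fn',(F@N).round(2),'+-',((L@N).std()/np.sqrt(6)).round(2),'Fsx',(F@SX).round(2),'Fsy',(F@SY).round(2),'pins',((pm-TICK)@np.c_[SX,SY,N]*1000).round(1),'tilt',np.mean(T),'M',o['moment'].round(2))
E
python3 fn.py
```

```text
t 23.375 F [ 0.05 -0.1  -3.23] Fn -2.97 +- 0.21 Fsx -1.26 Fsy -0.11 pins [ 0.9 -0.1  6. ] tilt 0.4024203399931971 M [-0.12  0.41  0.  ]
```

>>> servo_tool(motion=[2, 0, 0, 0, 4, 0, 0, 0, 4, 0, 0, 0])

```text
time_s: 23.75
ee_pos: [0.5052, -0.2065, 0.1699]
eef_rot: [0.004, 1.169, 0.268]
force: [-0.2, -0.1, -2.7]
grip_width: 0.0319
```

```bash
python3 fn.py
```

```text
t 24.05 F [-0.13 -0.38 -2.95] Fn -2.62 +- 0.21 Fsx -1.37 Fsy -0.33 pins [ 0.9 -0.1  2. ] tilt 0.4023794135605219 M [-0.16  0.45 -0.02]
```

>>> servo_tool(motion=[1, 0, 0, 0, 2, 0, 0, 0, 2, 0, 0, 0])

```text
time_s: 24.42
ee_pos: [0.5061, -0.2065, 0.1683]
eef_rot: [0.003, 1.168, 0.267]
force: [-0.6, -0.2, -0.5]
grip_width: 0.0319
```

```bash
python3 fn.py; python3 ov.py w; python3 z.py w 240 125 275 170 14; python3 edge.py w; python3 -c "
from h import *
c=load('scene','w'); crop(c,240,125,275,170,13,'pics/w_n.png')"
```

```text
t 24.725 F [-0.75 -0.32 -0.92] Fn -0.53 +- 0.15 Fsx -1.11 Fsy -0.12 pins [ 1.  -0.2  0. ] tilt 0.40253907899548286 M [-0.18  0.32 -0.01]
24.725 [ 0.50605292 -0.20643839  0.16837926] [-0.58 -1.33 -1.19] [-0.18  0.32 -0.01]
pins rel tick (sx,sy,n) mm [ 0.9 -0.2  0. ]
scene nose +x back edge (out=+mx) offset px outward [-0.8 -1.  -1.  -0.8 -0.6 -0.5 -0.3] mm/px 4.2
scene nose -x front edge (out=-mx) offset px outward [-0.9 -0.6 -0.8 -0.5 -0.5 -0.8 -0.6] mm/px 4.29
scene body -x front edge (out=-mx) offset px outward [-0.9 -0.8 -1.1 -1.1 -1.1 -0.8 -0.7] mm/px 4.24
scene nose bottom (out=-mz) offset px outward [ 0.   0.  -0.3 -0.3 -0.2 -0.1  0.1] mm/px 4.05
top nose upslope edge (out=+mx) offset px outward [-0.8 -0.8 -0.6 -0.6 -0.5 -3.1 -3.1] mm/px 3.89
top nose +y edge offset px outward [-2.2 -2.2 -2.1 -2.4 -2.3 -2.3 -2.2] mm/px 3.65
```

View pics/w_n.png

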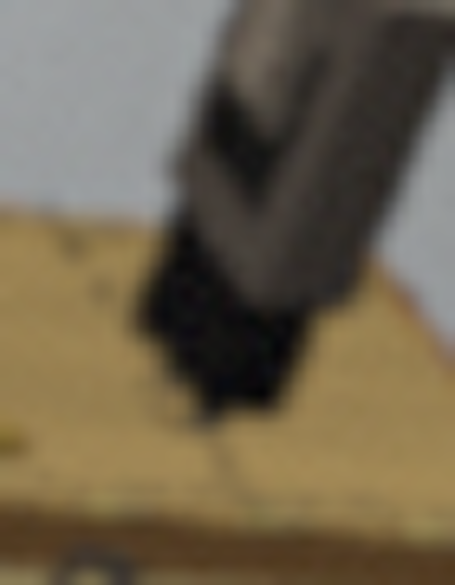

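Contact: normal force is up 2.4 N. In the crop, the near pin shows at (207,412) and the pencil line emerges right below it at (215,440)-(240,495). I'll check the alignment against the unobstructed line.

```bash
python3 - <<'E'
from h import *
a=load('scene','a'); w=load('scene','w'); S=22; u0,v0,u1,v1=246,146,263,166
ims=[]
for c in(a,w):
    im=cv2.resize(c['color'][v0:v1,u0:u1,::-1],None,fx=S,fy=S,interpolation=cv2.INTER_CUBIC)
    im=np.clip((im.astype(float)-20)*1.6,0,255).astype(np.uint8)
    f=lambda P:tuple(np.int32((proj(c,P)-[u0,v0]+.5)*S))
    cv2.line(im,f(TICK-.04*SY),f(TICK+.04*SY),(0,255,0),1)
    for k in range(-30,35,10): cv2.circle(im,f(TICK+SY*k/1000),2,(0,0,255),-1)
    ims.append(im)
im=np.hstack(ims); print(im.shape); cv2.imwrite('pics/aw.png',im)
E
```

```text
(440, 748, 3)
```

View pics/aw.png

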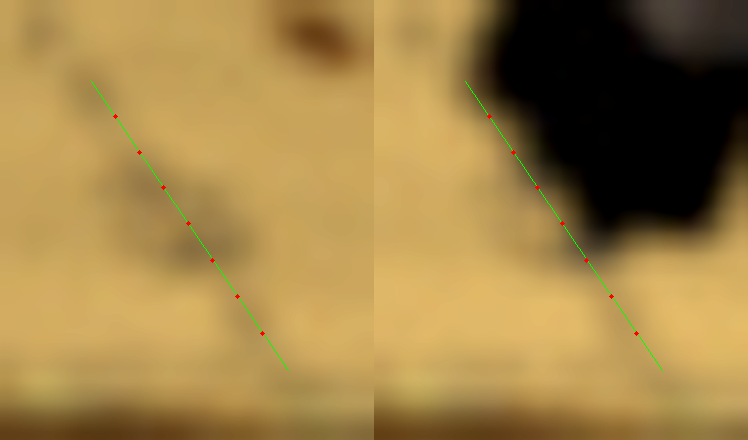

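>>> servo_tool(motion=[1, 0, 0, 0, 2, 0, 0, 0, 3, 0, 0, 0, 3, 0, 0, 0, 3, 0, 0, 0])

```text
time_s: 25.45
ee_pos: [0.5072, -0.2061, 0.1656]
eef_rot: [0.003, 1.168, 0.267]
force: [-1.2, -0.5, 0.8]
grip_width: 0.0318
```

```bash
python3 fn.py; python3 fn.py
```

```text
t 25.75 F [-1.03 -0.16  0.97] Fn 1.3 +- 0.19 Fsx -0.57 Fsy 0.11 pins [ 0.9 -0.1 -3. ] tilt 0.4025167346211216 M [-0.17  0.25  0.01]
t 26.05 F [-0.64 -0.44  0.79] Fn 1.02 +- 0.14 Fsx -0.36 Fsy -0.26 pins [ 0.9 -0.1 -3. ] tilt 0.40248804154208767 M [-0.19  0.18 -0.09]
```

```bash
python3 ov.py x; python3 -c "
from h import *
c=load('scene','x'); crop(c,215,90,295,180,6,'pics/x_n.png')
# body +y / -x face slope vs panel from depth: panel plane now
P=cloud(load('top','x'));Q=cloud(c)
print('t')"; python3 wf.py x
```

```text
26.05 [ 0.50718558 -0.20610373  0.16555703] [-0.87 -1.35  0.44] [-0.19  0.18 -0.09]
pins rel tick (sx,sy,n) mm [ 0.9 -0.1 -3. ]
t
(600, 800, 3)
```

View pics/x_n.png

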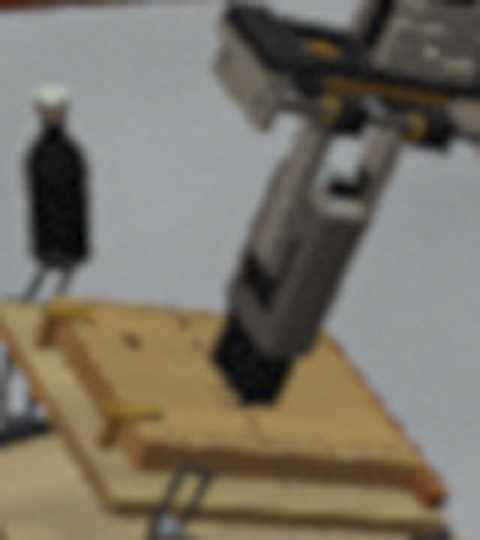

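View pics/x_wf.png

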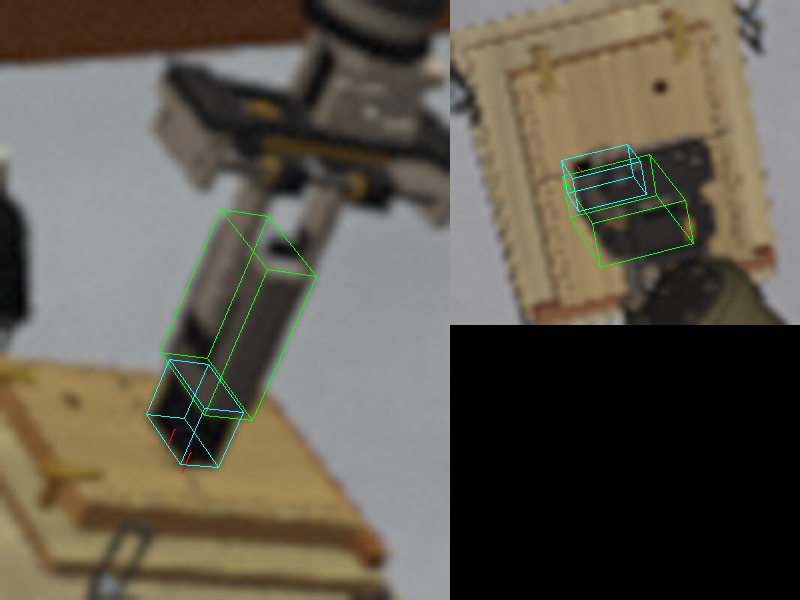

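View pics/x_top.png

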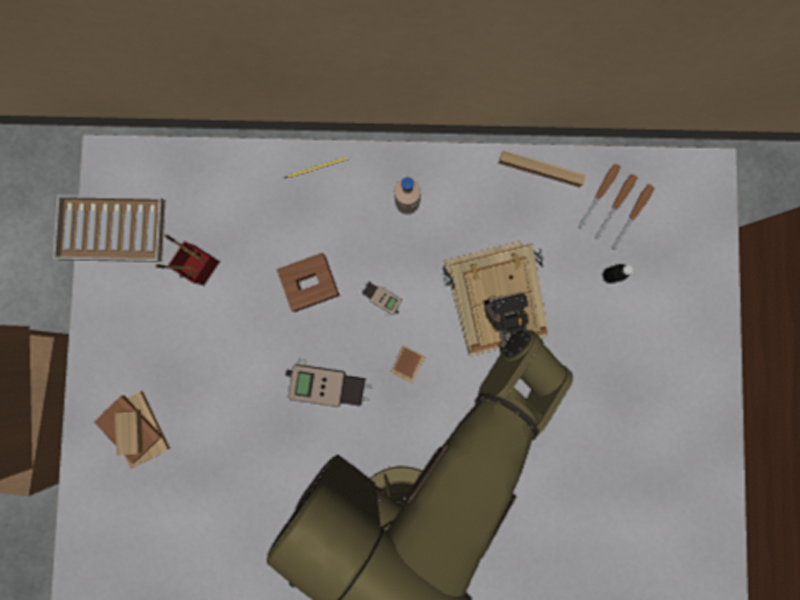

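The meter stands on the spot at the panel's slope, the selector is still at the ribs end, and nothing else has moved. Handing in.

```bash
python3 -c "
from station import ctrl
print(ctrl.hand_in()); print(ctrl.get_obs()['time_s'])"
```

```text
the job is handed in; nothing more can be done
None
the job is handed in; nothing more can be done
```

I handed the job in at about 26 s, with the arm still holding the meter on the pencilled spot; no verdict came back.

**What I did:**
- I pushed the selector to the hardwood stop while the meter was still parked. The force climbed to about 12 N at the stop, and the picture then showed the selector beside the ribs.
- I gripped the meter across x and lifted it out of the block.
- The moves offer no tilt command, so I leaned the tool by pulling against the arm's reach limit; the lean stays once you move back in.
- I set the pins on the spot and pressed along the panel's normal.

**Last checks:**

| Check | Result |
|---|---|
| Push on the pins | About 4 N above the free-hanging reading (two averages, ±0.3 N), roughly 4.7 mm of the 10 mm travel |
| Tool lean against panel slope | 0.4025 rad against 0.404–0.409 rad from the two cameras |
| Near pin in the scene view | On the pencil line, within about 1–2 mm |
| Bottles, pot, tile | Look unmoved in the last top picture |

**Disagreements:**
- **Fingertips:** the visible ends are about 30 mm behind the reported TCP. I corrected for this throughout.
- **Top camera:** it reads about 8 mm low in y against the robot and the scene camera.
- **Pins to line:** the two cameras differed by 1–3 mm on how far the pins were from the line. I took the middle value, so the pins could be up to about 1–2 mm off it.
- **Far pin:** the gripper and nose hid it, so its place is inferred from the meter's pose.

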